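# Thread the stacking rings on the rod and cap it

## Task

The widest red stacking ring already hangs loose on the stand's level rod. Thread the middle ring on after it and then the smallest, both from the rack (leave the wooden rattle there), pushing the rings and the stiff black stop behind them all the way back to the post so that they sit packed. Then fit the wooden end cap on the rod's tip and press it fully home, let go, and leave the other things on the shelf where they are.

Things in the scene. Friction and masses are not known exactly. Their poses are not given: they have to be found in the camera images.
- rod_root (a point): Root of the level steel rod: point on its axis where it leaves the flange on the wooden post, 120 mm above the shelf. Its -y axis points along the rod to the free tip, z is up. Rod 20 mm thick, standing out 141 mm; the last 6 mm taper to 10 mm. The stand is fixed; its post reaches 20 mm above the rod's axis. With stop home and rings packed, the last ring's outer face is 95 mm out.
- rod_tip (a point): Centre of the rod's free tip, 141 mm out from the root; same axes.
- stand: The fixed stand, origin on the shelf 120 mm below rod_root, same axes. On its rod rides a black rubber stop, a collar 20 mm long and 42 mm across, that slides stiffly (about 8 N) and stays where left. It starts with its inner face 15 to 45 mm out from the root (not reported) and is home against the flange (inner face at 0).
- rack: Fixed wooden rack, 120 mm (its x) by 200 mm (its y), origin at the centre of its underside. Three slots in a row along its y, at -75, 0 and +75 mm; each has two 5 mm cross walls reaching 55 mm above the shelf, 28 mm apart, and two 12 mm round rails along y at x = -28 and +28 mm, axis 30 mm up, on which the rings and the rattle rest.
- ring_l_c (a point): The widest ring, 112 mm across, 140 g give or take. The point is its centre, half-way through its thickness; y runs along the hole, square to the flat faces. All three are red plastic rings, 25 mm thick with a 26 mm round through hole, and differ only in outside diameter. This one starts hanging loose on the rod, in front of the stop, its outer face 94 to 107 mm out from the root.
- ring_m_c (a point): The middle ring, 97 mm across, 110 g give or take. Otherwise as the widest ring, but it starts standing on edge in one of the rack's slots (any of them), hole axis level along the rack's y.
- ring_s_c (a point): The smallest ring, 82 mm across, 85 g give or take. Otherwise as the widest ring, but it starts standing on edge in one of the rack's slots (any of them), hole axis level along the rack's y.
- cap_c (a point): End cap: a light wooden block 48 mm wide (its x), 56 mm long (its y), 56 mm tall (its z), about 90 g, hole level. The point is its centre. A blind round hole of 26 mm, 42 mm deep, opens mid +y face; the other end is closed, with a round knob 32 mm across and 10 mm long. Fully home, the rod's tip touches the hole's bottom and the open face is 99 mm out from the root.
- rattle_c (a point): Bystander: solid wooden rattle, a disc without a hole, 90 mm across and 25 mm thick, with an 18 mm stub handle 25 mm long standing up from its rim, on edge in a slot of the rack; the point is the centre of its disc. Leave alone.
- jar: Bystander: glass baby jar with a white cap, 62 mm across, 85 mm tall, origin under its centre. Leave alone.
- bowl: Bystander: white ceramic bowl, 116 mm across, 50 mm tall, origin under its centre. Leave alone.
- teether: Bystander: orange silicone teether ring lying flat, 72 mm across, 14 mm thick, origin under its centre. Leave alone.
- mug: Bystander: blue ceramic mug, 72 mm across, 80 mm tall, origin under its centre. Leave alone.
- spoon: Bystander: wooden spoon lying flat, 160 mm long. Leave alone.
Not all that is in view belongs to the job. Leave any turquoise look-alike of the part that bears ring_s_c alone.

How it is judged:
By the outcome, as a careful person would: the job done as asked, in the order asked, and still so for the second after the job is handed in, with the robot touching nothing.
It also fails if it takes over 72 s, if anything falls off the work surface, if the arm or the gripper's body presses on something with over 40 N, if the wrist force passes 120 N, or if a joint passes its speed limit or range.

## Robot

A 6-joint arm with a two-finger parallel gripper is mounted at the origin on the work surface. World frame = base frame: x ahead of the robot, y to its left, z up, the work surface at z = 0. Lengths are in m, angles in degrees, forces in N, time in s.
With the tool pointing down it reaches from about 0.375 to 0.9 m from the base axis. Payload 3.1 kg.
Tool frame: the origin (TCP) lies midway between the tips of the shut fingers; the grasp point (between the pads) lies 19 mm behind it; z points along the fingers, y is the direction in which the jaws open and shut (so a half turn about z gives the same grasp; the last joint's range is limited). The gripper opens to 87 mm and grips with 3 to 60 N. Pads are 19 mm wide; open, the fingers measure 117 mm over their backs; the gripper's body (75 mm by 190 mm) begins 51 mm behind the grasp point.
Start: joints at [57.382, 30.224, 82.088, -0, 67.689, -10.227], TCP at [0.238, 0.578, 0.223] pointing down, gripper open.
Joint ranges: [-176.69, 176.69], [-43.24, 126.21], [12.49, 139.97], [-82, 262], [0, 151.66], [-163.58, 163.58]. Speed limits (degrees/s): [159.86, 159.86, 180, 180, 180, 180].

## Interface

Orientations are given as a 3x3 rotation matrix whose columns are the frame's x, y, z axes.
In Python, from rig import status, vision, bot, models gives the robot as it stands.
- The arm moves only by the tool send_rows, never from a script. Its argument "moves" is a list of rows, each a list of 7 numbers: the shift along the tool's x, y, z in units of 25 mm (1.0 is 25 mm), then the turn, a rotation vector about the tool's x, y, z in units of 10 degrees (1.0 is 10 degrees), then the closure, from -1 (fully open) to 1 (shut), so that 0 is half open. In form: [[dx, dy, dz, rx, ry, rz, hand], ...]. A call has 1 to 12 rows; each row shifts and turns the commanded pose from where the row before left it, along the tool's axes as they then stand; what a row does not reach is not made up. A row lasts 1/8 s, in which the tool goes at most 62.5 mm and 10.7 degrees, less where a joint would pass 70% of its speed; a pose out of reach is approached as far as the arm can. A call is refused whole if a number of a shift passes 1 or a number of a turn 1, either way. A call with a gripper value outside its range is refused whole. The fingers move at their own pace and stop on an object; the grip force is fixed at half the most. Time passes only in rows, so rows that do not move let the fingers close. It gives the time, the measured TCP pose, the force and the opening at its end, in the units of the state.
- status.read_state(): the state, without advancing time (a new reading comes with each control period).
- vision.capture(name): name is "side" or "top" or "wrist"; returns a dict with "img" (420x560x3 uint8, red, green, blue), "depth" (420x560 float32, m along the optical axis (not along the pixel's ray), 0 where there is no reading), "fx", "fy", "cx", "cy" (pixels), "distortion" ([k1, k2, p1, p2, k3] as OpenCV has them; the pictures are not rectified), "pose" (4x4, takes a point from camera to world coordinates); the wrist camera has in their place "hand_eye" (4x4, takes a point from camera to tool coordinates, whose origin is the TCP and whose axes are the flange's). Camera axes: x right, y up, looking along -z (the intrinsics and any distortion apply to the point x, -y, -z); pixel columns grow to the right and rows downward; lengths in m; the calibration is good to about 2 mm. A picture is of the moment at which its call begins: read the wrist's pose just before it.
- bot.hand_in(): hands the job in, once; it reports no verdict.
Trained networks look in the newest picture that a camera, given by its name, has taken for a name from the list of things; names that differ only in an ending like _2 or _b are one class to them, and where a whole thing is asked for, a point or a joint stands for the part that bears it (a point fixed in the world has none). Each returns a list of dicts, best first, with "confidence" (0 to 1); they miss things now and then, are a little off and sometimes report something else, mostly with a low value. They report only what shows in the picture. A call takes as long as a camera call. They do not tell look-alikes from the thing itself.
- models.masks_of(camera, name): "mask" (420x560 bool, what is visible of it) and "extent" ([left, top, right, bottom] in pixels, round what is visible of it).
- models.landmark_of(camera, name): "point" ([column, row] in pixels: a listed point, or the origin of a listed thing).
The state is a dict: "time_s": time; "joint_positions": joint angles; "qvel": joint speeds; "tau": joint torques, N m; "position": TCP position; "tcp_rot": TCP orientation; "force": force on the tool from outside, world axes, zero at the start; "moment": the same for the moment, N m; "opening": opening from 0.0 (shut) to 1.0 (fully open).
Only numpy, scipy, OpenCV 4.12 (cv2) and the standard library are available. Lean on these libraries where they do the work, as an engineer would, in place of code of your own. Each camera call takes 0.05 s, during which the arm holds its last target.

## Working session

There is one attempt and no reset: what is moved stays moved. The work goes in short steps, Python scripts to look and compute and a tool call to move; the robot and the scene stay as the last step left them, time stands still between calls to the robot, and variables do not carry over. Pictures are saved under pics/ and viewed, and the job is handed in when it is done.

Besides the shell and the picture viewer there is one more tool, called as name(argument=value, ...), one argument or row to a line, values as JSON. send_rows: Moves the arm, as the interface text tells. Its arguments: {"type":"object","properties":{"moves":{"type":"array"}},"required":["moves"]}

```bash
ls; mkdir -p pics; python3 - <<'E'
from rig import status, vision, bot, models
import cv2
s=status.read_state(); print(s)
for n in ["side","top","wrist"]:
    c=vision.capture(n)
    cv2.imwrite(f"pics/{n}0.png",c["img"][:,:,::-1])
    print(n,{k:v for k,v in c.items() if k not in("img","depth")})
E
```

```text
pics
{'time_s': 0.0, 'joint_positions': array([ 5.73822331e+01,  3.02795882e+01,  8.21565135e+01,  3.22857809e-04,
        6.76888988e+01, -1.02274300e+01]), 'qvel': array([-0.05159411,  0.03892006,  0.00559689,  0.01500916, -0.03759621,
       -0.07723659]), 'tau': array([ 4.68623148e-04, -4.40039170e+01, -1.76597232e+01,  6.32549543e-02,
        5.82942856e-02, -1.93593273e-04]), 'position': array([0.23764254, 0.57726519, 0.22156426]), 'tcp_rot': array([[-9.24609241e-01,  3.80915160e-01, -1.18037989e-03],
       [ 3.80916787e-01,  9.24607503e-01, -1.83477705e-03],
       [ 3.92493707e-04, -2.14607833e-03, -9.99997620e-01]]), 'force': array([0.66420064, 0.49860215, 0.57707203]), 'moment': array([ 0.01823815, -0.04717813, -0.01626354]), 'opening': 0.9965040390008018}
side {'fx': 399.4649703724301, 'fy': 399.4649703724301, 'cx': 274.8786808201978, 'cy': 208.48572681575308, 'distortion': array([-0.04322753,  0.        ,  0.        ,  0.        ,  0.        ]), 'pose': array([[-0.82359157,  0.26404733, -0.50197204,  0.2139371 ],
       [-0.56716171, -0.39112733,  0.72480825,  0.5156163 
[... 417 characters left out ...]
,  0.01279537, -0.01565326],
       [ 0.01517194,  0.11427849,  0.99333289,  1.00859896],
       [ 0.        ,  0.        ,  0.        ,  1.        ]])}
wrist {'fx': 295.27790865802564, 'fy': 295.27790865802564, 'cx': 278.23866336377296, 'cy': 211.50685307956593, 'distortion': array([0.01205415, 0.        , 0.        , 0.        , 0.        ]), 'hand_eye': array([[ 4.21437042e-04,  9.63137834e-01,  2.69008058e-01,
         7.21768852e-02],
       [ 9.99999814e-01, -5.24265472e-04,  3.10410579e-04,
        -1.72539983e-04],
       [ 4.39999809e-04,  2.69007877e-01, -9.63137876e-01,
        -1.63068243e-01],
       [ 0.00000000e+00,  0.00000000e+00,  0.00000000e+00,
         1.00000000e+00]])}
```

View pics/side0.png

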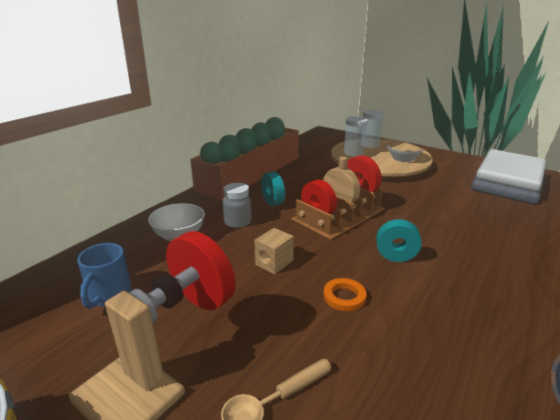

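View pics/top0.png

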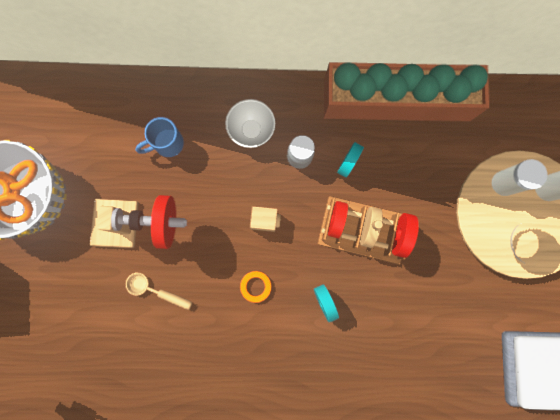

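View pics/wrist0.png

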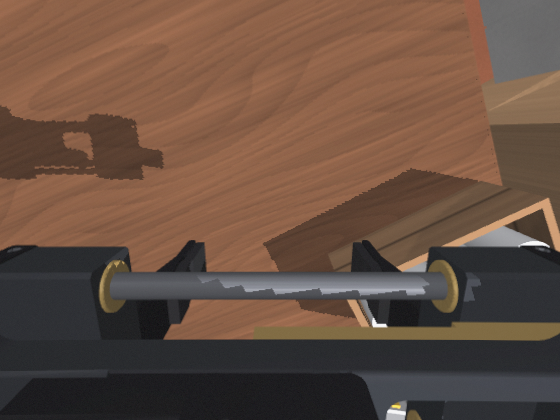

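```bash
cat > h.py <<'E'
from rig import status, vision, bot, models
import numpy as np, cv2
def campose(c,s=None):
    if "pose" in c: return c["pose"]
    T=np.eye(4);T[:3,:3]=s["tcp_rot"];T[:3,3]=s["position"];return T@c["hand_eye"]
def K(c): return np.array([[c["fx"],0,c["cx"]],[0,c["fy"],c["cy"]],[0,0,1.]])
def rays(c,uv):
    p=cv2.undistortPoints(np.asarray(uv,float).reshape(-1,1,2),K(c),c["distortion"]).reshape(-1,2)
    return np.c_[p[:,0],-p[:,1],-np.ones(len(p))]
def cloud(c,mask,T):
    v,u=np.nonzero(mask&(c["depth"]>0))
    r=rays(c,np.c_[u,v])*c["depth"][v,u][:,None]
    return r@T[:3,:3].T+T[:3,3]
def atz(c,uv,z,T):
    r=rays(c,uv)@T[:3,:3].T
    t=(z-T[2,3])/r[:,2]
    return T[:3,3]+r*t[:,None]
def proj(c,P,T):
    P=np.atleast_2d(P); q=(P-T[:3,3])@T[:3,:3]
    q=q*np.array([1,-1,-1])
    return cv2.projectPoints(q.reshape(-1,1,3),np.zeros(3),np.zeros(3),K(c),c["distortion"])[0].reshape(-1,2)
def tri(o1,d1,o2,d2):
    d1=d1/np.linalg.norm(d1);d2=d2/np.linalg.norm(d2)
    A=np.c_[d1,-d2];t=np.linalg.lstsq(A,o2-o1,rcond=None)[0]
    a=o1+d1*t[0];b=o2+d2*t[1];return (a+b)/2,np.linalg.norm(a-b)
E
python3 - <<'E'
from h import *
names=["rod_root","rod_tip","stand","rack","ring_l_c","ring_m_c","ring_s_c","cap_c","rattle_c","jar","bowl","teether","mug","spoon"]
cs={n:vision.capture(n) for n in("top","side")}
import pickle; pickle.dump(cs,open("cs0.pkl","wb"))
for n in names:
    L={k:models.landmark_of(k,n) for k in cs}
    for k in cs: print(n,k,[(np.round(d["point"],1),round(d["confidence"],2)) for d in L[k]])
    if L["top"] and L["side"]:
        o=[];
        a=[cs[k]["pose"][:3,3] for k in("top","side")]
        b=[(rays(cs[k],[L[k][0]["point"]])@cs[k]["pose"][:3,:3].T)[0] for k in("top","side")]
        print("   tri",tri(a[0],b[0],a[1],b[1]))
for k in cs:
  for n in names[2:]:
    for d in models.masks_of(k,n):
        if d["confidence"]<.3: continue
        P=cloud(cs[k],d["mask"],cs[k]["pose"])
        if len(P)<10: continue
        print(k,n,round(d["confidence"],2),d["extent"],len(P),np.round(np.percentile(P,[3,50,97],axis=0),3).tolist())
E
```

```text
rod_root top [(array([120.8, 215.1]), 0.8), (array([184.8, 220. ]), 0.37)]
rod_root side [(array([145.1, 308.7]), 0.64), (array([235.8, 221.8]), 0.63)]
   tri (array([0.56385987, 0.29978493, 0.11024403]), np.float64(0.005135087287579583))
rod_tip top [(array([183.1, 222.8]), 0.86)]
rod_tip side []
stand top [(array([134.8, 223.8]), 0.92)]
stand side [(array([160.2, 371.2]), 0.68)]
   tri (array([0.55498152, 0.30312869, 0.00535689]), np.float64(0.005108334011909954))
rack top [(array([361.7, 231.5]), 0.77)]
rack side [(array([337.8, 218.4]), 0.95)]
   tri (array([ 0.55289029, -0.2352628 , -0.00922152]), np.float64(0.004032112263128513))
ring_l_c top [(array([167.7, 221.8]), 0.85)]
ring_l_c side [(array([199.7, 271. ]), 0.72)]
   tri (array([0.55536592, 0.20399156, 0.11167437]), np.float64(0.004919541966357175))
ring_m_c top [(array([404.5, 235. ]), 0.95)]
ring_m_c side [(array([365.1, 179.5]), 0.82), (array([278.5, 398.1]), 0.66)]
   tri (array([ 0.5352239 , -0.31772997,  0.06430045]), np.float64(0.009216748580460652))
ring_s_c top [(array([336. , 217.4]), 0.96), (array([326.1, 299.9]
[... 5119 characters left out ...]
 [350.5, 155.9, 380.3, 193.7] 884 [[0.493, -0.325, 0.049], [0.523, -0.298, 0.094], [0.573, -0.289, 0.122]]
side bowl 0.71 [147.9, 204.1, 199.5, 241.3] 1499 [[0.741, -0.015, 0.009], [0.815, 0.026, 0.034], [0.847, 0.09, 0.049]]
side bowl 0.46 [68.9, 269.5, 200.5, 420.0] 9311 [[0.506, 0.246, 0.011], [0.547, 0.338, 0.037], [0.606, 0.394, 0.14]]
side teether 0.91 [322.0, 280.5, 365.4, 313.7] 963 [[0.383, -0.013, -0.001], [0.415, 0.025, 0.011], [0.447, 0.052, 0.014]]
side mug 0.58 [78.8, 243.6, 128.9, 307.6] 2547 [[0.722, 0.205, 0.013], [0.735, 0.247, 0.055], [0.791, 0.295, 0.079]]
side spoon 0.75 [220.0, 357.2, 330.5, 418.3] 1905 [[0.368, 0.174, 0.001], [0.404, 0.258, 0.012], [0.441, 0.3, 0.019]]
```

```bash
python3 - <<'E'
from h import *
import pickle; cs=pickle.load(open("cs0.pkl","rb"))
a=cs["top"]["img"][185:265,80:200,::-1]; b=cs["top"]["img"][185:275,310:430,::-1]
c=cs["side"]["img"][225:345,60:240,::-1]
cv2.imwrite("pics/za.png",cv2.resize(a,None,fx=6,fy=6,interpolation=cv2.INTER_CUBIC))
cv2.imwrite("pics/zb.png",cv2.resize(b,None,fx=6,fy=6,interpolation=cv2.INTER_CUBIC))
# clouds
for k in cs:
    C=cs[k]; T=C["pose"]; full=np.ones((420,560),bool)
    v,u=np.nonzero(C["depth"]>0)
    P=cloud(C,full,T); rgb=C["img"][v,u].astype(int)
    sat=rgb.max(1)-rgb.min(1)
    m=(sat<40)&(abs(P[:,0]-.55)<.05)&(P[:,1]>.13)&(P[:,1]<.32)&(P[:,2]>.10)&(P[:,2]<.16)
    Q=P[m]; 
    print(k,m.sum())
    for y0 in np.arange(.14,.32,.01):
        q=Q[(Q[:,1]>=y0)&(Q[:,1]<y0+.01)]
        if len(q)>3: print(round(y0,3),len(q),np.round(q.min(0),4),np.round(q.max(0),4),np.round(np.median(q,0),4))
E
```

```text
top 761
0.16 41 [0.5439 0.1609 0.1207] [0.561  0.1697 0.1334] [0.552  0.1655 0.1274]
0.17 43 [0.5437 0.1702 0.1237] [0.5606 0.1795 0.1322] [0.5518 0.1749 0.1292]
0.18 44 [0.5436 0.1802 0.1225] [0.5606 0.1898 0.1325] [0.5517 0.185  0.1285]
0.19 30 [0.5437 0.19   0.1207] [0.5601 0.1974 0.1328] [0.5514 0.1937 0.1288]
0.23 23 [0.5449 0.2338 0.1227] [0.5637 0.2396 0.1329] [0.5548 0.2371 0.128 ]
0.24 51 [0.5447 0.2402 0.1211] [0.5636 0.2498 0.1335] [0.5544 0.2447 0.1288]
0.25 101 [0.5358 0.25   0.1081] [0.574  0.26   0.1423] [0.5543 0.2568 0.1299]
0.26 96 [0.5355 0.26   0.1248] [0.573  0.27   0.1435] [0.5541 0.265  0.1379]
0.27 53 [0.5357 0.2701 0.1228] [0.5727 0.2795 0.1451] [0.551  0.2729 0.1383]
0.28 44 [0.546  0.2811 0.1182] [0.5646 0.29   0.1322] [0.5557 0.2851 0.1284]
0.29 44 [0.5475 0.2903 0.1228] [0.5645 0.2999 0.1331] [0.5554 0.2948 0.1282]
0.3 190 [0.5329 0.3001 0.1038] [0.5783 0.3098 0.151 ] [0.554  0.3023 0.1351]
side 1485
0.21 5 [0.5453 0.2162 0.1069] [0.5824 0.2199 0.1281] [0.5659 0.2197 0.1213]
0.22 95 [0.5437 0.2201 0.1148] [0.5681 0.2298 0.1306] [0.5474 0.225  0.1255]
0.23 94 [0.544  0.2301 0.1153] [0.5603 0.2399 0.1297] [0.5482 0.235  0.1264]
0.24 96 [0.5439 0.2402 0.1151] [0.5613 0.2497 0.1295] [0.5485 0.245  0.1256]
0.25 64 [0.5354 0.2501 0.1079] [0.566  0.26   0.1399] [0.5449 0.2583 0.1321]
0.26 239 [0.5344 0.26   0.1062] [0.5709 0.27   0.1403] [0.5414 0.265  0.1331]
0.27 406 [0.5346 0.2701 0.1003] [0.5758 0.2799 0.1401] [0.5477 0.2757 0.1272]
0.28 117 [0.5459 0.2802 0.1131] [0.5632 0.29   0.1304] [0.55   0.2854 0.1261]
0.29 58 [0.5463 0.2901 0.115 ] [0.5606 0.2955 0.1304] [0.5501 0.2921 0.1266]
0.3 287 [0.5331 0.3015 0.1035] [0.5802 0.31   0.1446] [0.5444 0.3063 0.138 ]
0.31 24 [0.5335 0.31   0.1095] [0.5821 0.3169 0.144 ] [0.5349 0.3105 0.1369]
```

View pics/za.png

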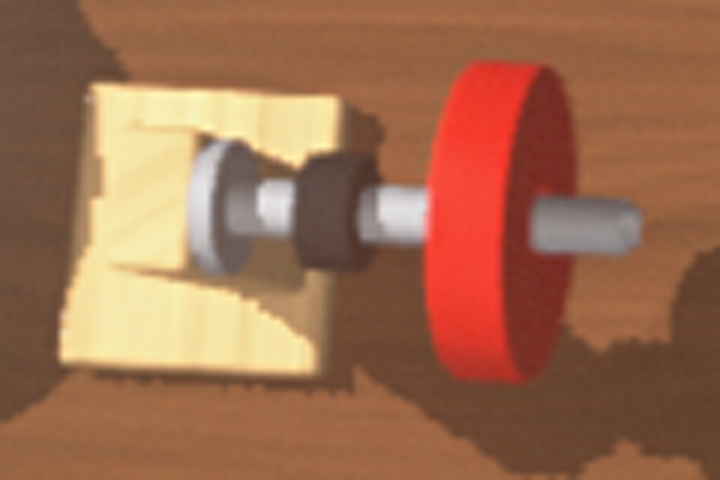

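View pics/zb.png

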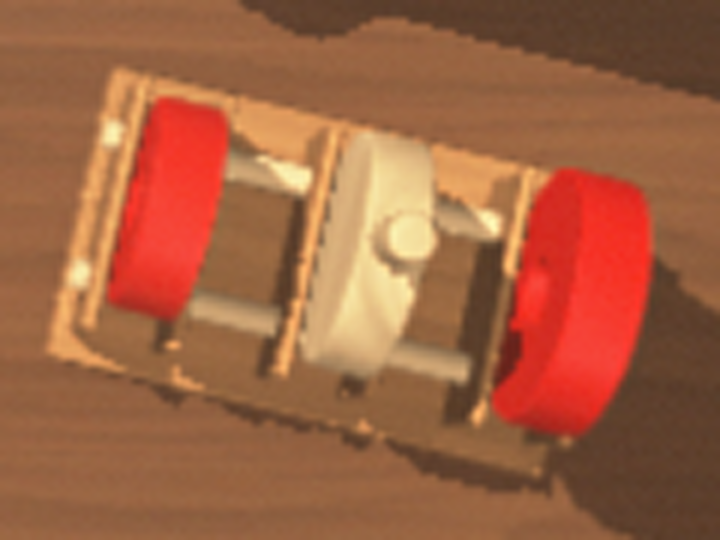

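```bash
cat >> h.py <<'E'
from scipy.optimize import least_squares
def cyl_sdf(P,c,yaw,R,h=.0125):
    a=np.array([-np.sin(yaw),np.cos(yaw),0]); d=P-c
    ax=d@a; r=np.linalg.norm(d-ax[:,None]*a,axis=1)
    q=np.c_[r-R,abs(ax)-h]
    return np.linalg.norm(np.maximum(q,0),axis=1)+np.minimum(q.max(1),0)
def fit_ring(P,R,z,yaw0,c0,fixz=True):
    f=lambda p: cyl_sdf(P,np.array([p[0],p[1],z+p[3]]),p[2],R)
    r=least_squares(f,[c0[0],c0[1],yaw0,0],loss="soft_l1",f_scale=.001)
    return r.x,np.median(abs(r.fun))
def red(C,T,lo,hi):
    full=np.ones((420,560),bool); v,u=np.nonzero(C["depth"]>0)
    P=cloud(C,full,T); rgb=C["img"][v,u].astype(int)
    m=(rgb[:,0]>110)&(rgb[:,1]<70)&(rgb[:,2]<70)&(P>lo).all(1)&(P<hi).all(1)
    return P[m]
E
python3 - <<'E'
from h import *
import pickle; cs=pickle.load(open("cs0.pkl","rb"))
for nm,R,z,lo,hi in [("S",.041,.0677,(.5,-.2,.02),(.65,-.12,.2)),("M",.0485,.0768,(.45,-.36,.02),(.62,-.27,.2)),("L",.056,.117,(.45,.17,.05),(.65,.25,.2))]:
    Ps=[red(cs[k],cs[k]["pose"],lo,hi) for k in cs]
    for P in Ps+[np.vstack(Ps)]:
        x,e=fit_ring(P,R,z,-.22 if nm!="L" else -.03,np.median(P,0))
        print(nm,len(P),np.round(x[:2],4),"yaw",np.round(np.degrees(x[2]),2),"z",round(z+x[3],4),"e",round(e,5))
# cap: top face
for k in cs:
    C=cs[k]; d=models.masks_of(k,"cap_c") if 0 else None
C=cs["top"]; v,u=np.nonzero(C["depth"]>0); P=cloud(C,np.ones((420,560),bool),C["pose"])
m=(abs(P[:,0]-.57)<.06)&(abs(P[:,1])<.06)&(P[:,2]>.05)&(P[:,2]<.065)
Q=P[m]; r=cv2.minAreaRect((Q[:,:2]*1000).astype(np.float32)); print("cap top",r,len(Q))
print("cap corners",np.round(cv2.boxPoints(r),1).tolist(), np.median(Q[:,2]))
E
```

```text
S 456 [ 0.5718 -0.1653] yaw -12.52 z 0.067 e 0.00065
S 780 [ 0.5729 -0.1649] yaw -12.77 z 0.066 e 0.00066
S 1236 [ 0.5725 -0.165 ] yaw -12.75 z 0.0665 e 0.00072
M 827 [ 0.5392 -0.3109] yaw -12.5 z 0.0757 e 0.00055
M 695 [ 0.5394 -0.3113] yaw -12.41 z 0.0747 e 0.00076
M 1522 [ 0.5394 -0.3111] yaw -12.4 z 0.0754 e 0.0007
L 984 [0.5537 0.2099] yaw -1.86 z 0.1168 e 0.00045
L 2920 [0.555  0.2082] yaw -1.87 z 0.1155 e 0.00036
L 3904 [0.5548 0.2084] yaw -1.84 z 0.1158 e 0.00051
cap top ((572.5526733398438, 0.8612937927246094), (55.83519744873047, 48.179359436035156), 85.65670776367188) 520
cap corners [[546.4000244140625, -25.200000762939453], [594.5, -28.799999237060547], [598.7000122070312, 26.899999618530273], [550.5999755859375, 30.5]] 0.05611826556398436
```

```bash
cat > plan.py <<'E'
from h import *
from scipy.spatial.transform import Rotation as Ro
def Rdown(xyaw,lean=0):
    a=np.radians(xyaw); x=np.array([np.cos(a),np.sin(a),0]); z=np.array([0,0,-1.])
    return np.c_[x,np.cross(z,x),z]
def plan(wps,p=None,R=None,step=.95):
    """wps: (pos,xyaw,hand,[rows min]) ; prints rows"""
    s=status.read_state()
    if p is None: p=s["position"].copy()
    if R is None: R=s["tcp_rot"].copy()
    out=[]
    for w in wps:
        P=np.array(w[0],float); RT=Rdown(w[1]); hand=w[2]; nmin=w[3] if len(w)>3 else 1
        d=np.linalg.norm(P-p)/.025; rv=Ro.from_matrix(R.T@RT).magnitude()*18/np.pi
        n=max(nmin,int(np.ceil(max(d,rv)/step-1e-6)))
        p0=p.copy()
        for i in range(n):
            tgt=p0+(P-p0)*(i+1)/n
            dt=np.round(R.T@(tgt-p)/.025,2)
            rv=Ro.from_matrix(R.T@RT).as_rotvec()*18/np.pi/(n-i)
            rv=np.round(rv,2)
            out.append(list(map(float,[*dt,*rv,hand])))
            p=p+R@dt*.025; R=R@Ro.from_rotvec(rv*np.pi/18).as_matrix()
        print("wp end",np.round(p,4),"rows",len(out))
    out=[[0.0 if x==0 else x for x in r] for r in out]
    for i in range(0,len(out),12):
        print("["+",".join("["+",".join(f"{x:g}" for x in r)+"]" for r in out[i:i+12])+"]")
    return p,R
YR=-1.87
def rod(d): # point on rod axis d m out from root
    root=np.array([.5566,.3010,.120]); a=np.array([-np.sin(np.radians(YR)),np.cos(np.radians(YR)),0])
    return root-d*a
E
python3 - <<'E'
from plan import *
print(rod(.141),rod(.09))
q=rod(.141)+[0,-.015,0]
plan([([.40,.30,.23],88.1,0),([q[0],q[1],.21],88.1,0),([q[0],q[1],.110],88.1,0)])
E
```

```text
[0.55199891 0.16007509 0.12      ] [0.55366313 0.21104793 0.12      ]
wp end [0.3999 0.3    0.23  ] rows 14
wp end [0.5519 0.1451 0.21  ] rows 24
wp end [0.5519 0.1451 0.11  ] rows 29
[[-0.73,-0.56,-0.02,0,0,0.5,0],[-0.78,-0.49,-0.02,0,0,0.5,0],[-0.81,-0.42,-0.02,0,0,0.5,0],[-0.85,-0.35,-0.03,0,0,0.5,0],[-0.88,-0.28,-0.02,0,0,0.5,0],[-0.9,-0.19,-0.02,0,0,0.49,0],[-0.91,-0.12,-0.02,0,0,0.5,0],[-0.92,-0.04,-0.02,0,0,0.49,0],[-0.91,0.04,-0.02,0,0,0.5,0],[-0.92,0.12,-0.02,0,0,0.49,0],[-0.89,0.19,-0.02,0,0,0.5,0],[-0.88,0.28,-0.03,0,0,0.49,0]]
[[-0.85,0.34,-0.02,0,0,0.5,0],[-0.82,0.42,-0.02,0,0,0.49,0],[-0.6,0.63,0.08,0,0,0,0],[-0.6,0.63,0.08,0,0,0,0],[-0.6,0.63,0.08,0,0,0,0],[-0.6,0.62,0.08,0,0,0,0],[-0.6,0.63,0.08,0,0,0,0],[-0.6,0.63,0.08,0,0,0,0],[-0.59,0.63,0.08,0,0,0,0],[-0.6,0.63,0.08,0,0,0,0],[-0.6,0.63,0.08,0,0,0,0],[-0.6,0.62,0.08,0,0,0,0]]
[[0,0,0.8,0,0,0,0],[0,0,0.8,0,0,0,0],[0,0,0.8,0,0,0,0],[0,0,0.8,0,0,0,0],[0,0,0.8,0,0,0,0]]
```

send_rows(
  moves=[
    [-0.73, -0.56, -0.02, 0, 0, 0.5, 0],
    [-0.78, -0.49, -0.02, 0, 0, 0.5, 0],
    [-0.81, -0.42, -0.02, 0, 0, 0.5, 0],
    [-0.85, -0.35, -0.03, 0, 0, 0.5, 0],
    [-0.88, -0.28, -0.02, 0, 0, 0.5, 0],
    [-0.9, -0.19, -0.02, 0, 0, 0.49, 0],
    [-0.91, -0.12, -0.02, 0, 0, 0.5, 0],
    [-0.92, -0.04, -0.02, 0, 0, 0.49, 0],
    [-0.91, 0.04, -0.02, 0, 0, 0.5, 0],
    [-0.92, 0.12, -0.02, 0, 0, 0.49, 0],
    [-0.89, 0.19, -0.02, 0, 0, 0.5, 0],
    [-0.88, 0.28, -0.03, 0, 0, 0.49, 0],
  ],
)

```text
time_s: 4.35
position: [0.3774, 0.3392, 0.2292]
tcp_rot: [[-0.137, 0.991, 0.0], [0.991, 0.137, 0.0], [0.0, 0.0, -1.0]]
force: [0.0, -0.2, 0.1]
opening: 0.501
```

send_rows(
  moves=[
    [-0.85, 0.34, -0.02, 0, 0, 0.5, 0],
    [-0.82, 0.42, -0.02, 0, 0, 0.49, 0],
    [-0.6, 0.63, 0.08, 0, 0, 0, 0],
    [-0.6, 0.63, 0.08, 0, 0, 0, 0],
    [-0.6, 0.63, 0.08, 0, 0, 0, 0],
    [-0.6, 0.62, 0.08, 0, 0, 0, 0],
    [-0.6, 0.63, 0.08, 0, 0, 0, 0],
    [-0.6, 0.63, 0.08, 0, 0, 0, 0],
    [-0.59, 0.63, 0.08, 0, 0, 0, 0],
    [-0.6, 0.63, 0.08, 0, 0, 0, 0],
    [-0.6, 0.63, 0.08, 0, 0, 0, 0],
    [-0.6, 0.62, 0.08, 0, 0, 0, 0],
  ],
)

```text
time_s: 5.85
position: [0.5529, 0.1441, 0.2099]
tcp_rot: [[0.033, 0.999, 0.0], [0.999, -0.033, 0.0], [0.0, 0.0, -1.0]]
force: [0.2, 0.3, -0.4]
opening: 0.499
```

```bash
cat > look.py <<'E'
from plan import *
import sys
def look(name,tag):
    s=status.read_state(); c=vision.capture(name); T=campose(c,s)
    cv2.imwrite(f"pics/{tag}.png",c["img"][:,:,::-1])
    return s,c,T
E
python3 - <<'E'
from look import *
s,c,T=look("wrist","w1")
print(s["position"],s["force"],s["time_s"])
P=cloud(c,np.ones((420,560),bool),T); v,u=np.nonzero(c["depth"]>0)
m=(abs(P[:,0]-.553)<.03)&(P[:,1]>.14)&(P[:,1]<.2)&(P[:,2]>.1)&(P[:,2]<.16)
Q=P[m]
for y0 in np.arange(.14,.2,.01):
    q=Q[(Q[:,1]>=y0)&(Q[:,1]<y0+.01)]
    if len(q)>3: print(round(y0,3),len(q),np.round(q.min(0),4),np.round(q.max(0),4))
print(proj(c,[rod(.141),rod(.141)+[0,0,.01]],T))
E
```

```text
[0.55292414 0.14406577 0.20986568] [ 0.21888232  0.28403636 -0.42064291] 5.85
0.16 186 [0.5453 0.1601 0.1226] [0.5642 0.17   0.1324]
0.17 272 [0.5455 0.1701 0.1227] [0.5644 0.1799 0.1323]
0.18 277 [0.5459 0.1801 0.1232] [0.5647 0.19   0.1325]
0.19 37 [0.5463 0.19   0.1253] [0.5646 0.1911 0.1313]
[[275.17124612 196.35339766]
 [275.05546345 198.95598572]]
```

View pics/w1.png

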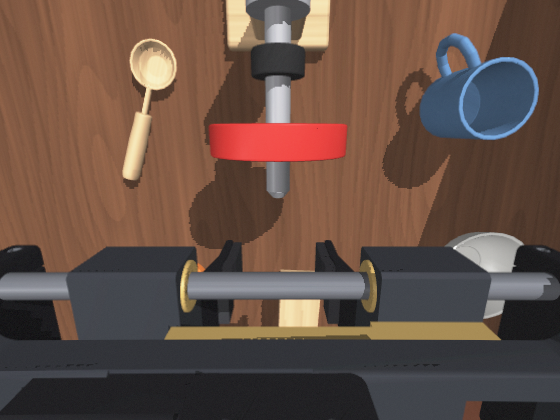

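send_rows(
  moves=[
    [0, 0, 1, 0, 0, 0, 0],
    [0, 0, 1, 0, 0, 0, 0],
    [0, 0, 1, 0, 0, 0, 0],
    [0, 0, 1, 0, 0, 0, 0],
    [0, 0, 0, 0, 0, 0, 0],
    [0.8, 0, 0, 0, 0, 0, 0],
    [0.8, 0, 0, 0, 0, 0, 0],
    [0.8, 0, 0, 0, 0, 0, 0],
    [0.4, 0, 0, 0, 0, 0, 0],
    [0.4, 0, 0, 0, 0, 0, 0],
  ],
)

```text
time_s: 7.15
position: [0.5547, 0.2243, 0.1107]
tcp_rot: [[0.031, 1.0, 0.0], [1.0, -0.031, -0.004], [-0.004, 0.001, -1.0]]
force: [-0.3, -9.9, 5.8]
opening: 0.502
```

send_rows(
  moves=[
    [0.3, 0, 0, 0, 0, 0, 0],
    [0.3, 0, 0, 0, 0, 0, 0],
    [0.2, 0, 0, 0, 0, 0, 0],
    [0.05, 0, 0, 0, 0, 0, 0],
  ],
)

```text
time_s: 7.65
position: [0.5553, 0.2441, 0.1108]
tcp_rot: [[0.032, 0.999, -0.0], [0.999, -0.032, -0.005], [-0.005, -0.0, -1.0]]
force: [-0.6, -9.7, 5.7]
opening: 0.499
```

send_rows(
  moves=[
    [0.1, 0, 0, 0, 0, 0, 0],
    [0.1, 0, 0, 0, 0, 0, 0],
  ],
)

```text
time_s: 7.9
position: [0.5554, 0.2459, 0.111]
tcp_rot: [[0.03, 1.0, -0.001], [0.999, -0.03, -0.011], [-0.011, -0.001, -1.0]]
force: [-0.8, -23.3, 9.9]
opening: 0.5
```

```bash
python3 - <<'E'
from plan import *
plan([([.5535,.15,.111],88.1,0),([.5535,.13,.20],88.1,0,4),([.5535,-.1,.23],150,0),([.5394,-.3111,.23],167.5,0)],step=1)
E
```

```text
wp end [0.5534 0.1499 0.1111] rows 4
wp end [0.5534 0.1299 0.2001] rows 8
wp end [ 0.5534 -0.0999  0.2299] rows 18
wp end [ 0.5394 -0.3111  0.2299] rows 27
[[-0.96,0.01,0.01,0,0.02,0,0],[-0.96,0.01,0.01,0,0.01,0.01,0],[-0.96,0.01,0,0,0.02,0,0],[-0.96,0.01,0,-0.01,0.01,0.01,0],[-0.2,0.01,-0.89,0,0,0,0],[-0.2,0.01,-0.89,0,0,0,0],[-0.2,0.01,-0.89,0,0,0,0],[-0.2,0,-0.89,0,0,0,0],[-0.92,0.03,-0.12,0,0,-0.62,0],[-0.92,-0.07,-0.12,0,0,-0.62,0],[-0.9,-0.16,-0.12,0,0,-0.62,0],[-0.88,-0.27,-0.12,0,0,-0.62,0]]
[[-0.85,-0.35,-0.12,0,0,-0.62,0],[-0.8,-0.45,-0.12,0,0,-0.62,0],[-0.75,-0.53,-0.12,0,0,-0.62,0],[-0.69,-0.61,-0.12,0,0,-0.62,0],[-0.62,-0.68,-0.12,0,0,-0.62,0],[-0.54,-0.74,-0.11,0,0,-0.61,0],[-0.42,-0.84,0,0,0,-0.19,0],[-0.38,-0.86,0,0,0,-0.2,0],[-0.36,-0.87,0,0,0,-0.19,0],[-0.33,-0.88,0,0,0,-0.2,0],[-0.3,-0.9,0,0,0,-0.19,0],[-0.26,-0.9,0,0,0,-0.2,0]]
[[-0.24,-0.91,0,0,0,-0.19,0],[-0.21,-0.92,0,0,0,-0.2,0],[-0.17,-0.92,0,0,0,-0.19,0]]
```

send_rows(
  moves=[
    [-0.96, 0.01, 0, 0, 0, 0, 0],
    [-0.96, 0.01, 0, 0, 0, 0, 0],
    [-0.96, 0.01, 0, 0, 0, 0, 0],
    [-0.96, 0.01, 0, 0, 0, 0, 0],
    [-0.2, 0.01, -0.89, 0, 0, 0, 0],
    [-0.2, 0.01, -0.89, 0, 0, 0, 0],
    [-0.2, 0.01, -0.89, 0, 0, 0, 0],
    [-0.2, 0, -0.89, 0, 0, 0, 0],
    [-0.92, 0.03, -0.12, 0, 0, -0.62, 0],
    [-0.92, -0.07, -0.12, 0, 0, -0.62, 0],
    [-0.9, -0.16, -0.12, 0, 0, -0.62, 0],
    [-0.88, -0.27, -0.12, 0, 0, -0.62, 0],
  ],
)

```text
time_s: 9.4
position: [0.5532, 0.0433, 0.211]
tcp_rot: [[-0.392, 0.92, -0.0], [0.92, 0.392, 0.001], [0.001, 0.0, -1.0]]
force: [-0.1, -0.4, 0.0]
opening: 0.499
```

send_rows(
  moves=[
    [-0.85, -0.35, -0.12, 0, 0, -0.62, 0],
    [-0.8, -0.45, -0.12, 0, 0, -0.62, 0],
    [-0.75, -0.53, -0.12, 0, 0, -0.62, 0],
    [-0.69, -0.61, -0.12, 0, 0, -0.62, 0],
    [-0.62, -0.68, -0.12, 0, 0, -0.62, 0],
    [-0.54, -0.74, -0.11, 0, 0, -0.61, 0],
    [-0.42, -0.84, 0, 0, 0, -0.19, 0],
    [-0.38, -0.86, 0, 0, 0, -0.2, 0],
    [-0.36, -0.87, 0, 0, 0, -0.19, 0],
    [-0.33, -0.88, 0, 0, 0, -0.2, 0],
    [-0.3, -0.9, 0, 0, 0, -0.19, 0],
    [-0.26, -0.9, 0, 0, 0, -0.2, 0],
  ],
)

```text
time_s: 10.9
position: [0.5442, -0.2354, 0.2286]
tcp_rot: [[-0.95, 0.313, 0.0], [0.313, 0.95, 0.001], [0.0, 0.001, -1.0]]
force: [0.1, -0.9, -0.2]
opening: 0.5
```

send_rows(
  moves=[
    [-0.24, -0.91, 0, 0, 0, -0.19, 0],
    [-0.21, -0.92, 0, 0, 0, -0.2, 0],
    [-0.17, -0.92, 0, 0, 0, -0.19, 0],
    [0, 0, 0, 0, 0, 0, 0],
  ],
)

```text
time_s: 11.4
position: [0.5397, -0.3065, 0.2285]
tcp_rot: [[-0.976, 0.219, 0.0], [0.219, 0.976, 0.0], [-0.0, 0.001, -1.0]]
force: [-0.3, 0.1, -1.6]
opening: 0.5
```

```bash
python3 - <<'E'
from look import *
s,c,T=look("wrist","w2")
print(s["position"],s["tcp_rot"].round(3).tolist(),s["force"],s["time_s"])
for nm,R,z,lo,hi in [("S",.041,.0677,(.5,-.21,.02),(.65,-.12,.2)),("M",.0485,.0768,(.45,-.36,.02),(.62,-.26,.2))]:
    P=red(c,T,lo,hi)
    if len(P)<50: print(nm,len(P)); continue
    x,e=fit_ring(P,R,z,-.22,np.median(P,0))
    print(nm,len(P),np.round(x[:2],4),"yaw",np.round(np.degrees(x[2]),2),"z",round(z+x[3],4),"e",round(e,5))
s,c,T=look("top","t2")
for nm,R,z,lo,hi in [("L",.056,.117,(.45,.17,.05),(.65,.35,.2))]:
    P=red(c,T,lo,hi)
    x,e=fit_ring(P,R,z,-.03,np.median(P,0))
    print(nm,len(P),np.round(x[:2],4),"yaw",np.round(np.degrees(x[2]),2),"z",round(z+x[3],4),"e",round(e,5))
E
```

```text
[ 0.53972377 -0.30654869  0.22845158] [[-0.976, 0.219, 0.0], [0.219, 0.976, 0.0], [-0.0, 0.001, -1.0]] [-0.27295704  0.11930003 -1.60733581] 11.4
S 1675 [ 0.5737 -0.1652] yaw -12.4 z 0.0677 e 0.00029
M 731 [ 0.5411 -0.3112] yaw -12.21 z 0.0764 e 0.00027
L 837 [0.5552 0.2696] yaw -1.74 z 0.1167 e 0.00042
```

View pics/w2.png

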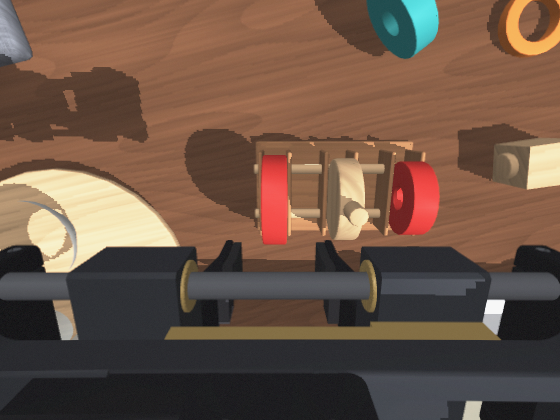

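View pics/t2.png

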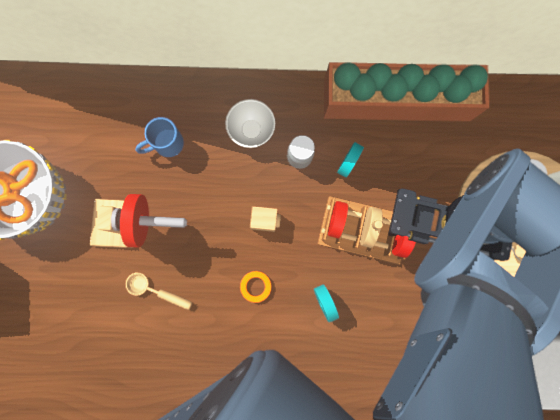

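```bash
python3 - <<'E'
from plan import *
plan([([.5405,-.3112,.14],167.7,0),([.5405,-.3112,.097],167.7,0)],step=1)
E
```

```text
wp end [ 0.5405 -0.3113  0.1399] rows 4
wp end [ 0.5405 -0.3111  0.0969] rows 6
[[-0.02,-0.06,0.88,0,0,-0.01,0],[-0.03,-0.07,0.89,0,0,0,0],[-0.02,-0.06,0.88,0,0,-0.01,0],[-0.03,-0.07,0.89,0.01,0,0,0],[0,0,0.86,0,0,0,0],[0,0.01,0.86,0,0,0,0]]
```

```bash
python3 - <<'E'
from plan import *
s=status.read_state();print(s["position"],s["qvel"].round(2))
plan([([.5405,-.3112,.14],167.7,0),([.5405,-.3112,.097],167.7,0)],step=1)
E
```

```text
[ 0.53953396 -0.30458788  0.22846118] [ 0.71 -0.43  0.54 -0.22 -0.07 -0.27]
wp end [ 0.5405 -0.3113  0.1399] rows 4
wp end [ 0.5405 -0.3111  0.0969] rows 6
[[-0.02,-0.06,0.88,0,0,-0.01,0],[-0.03,-0.07,0.89,0,0,0,0],[-0.02,-0.06,0.88,0,0,-0.01,0],[-0.03,-0.07,0.89,0.01,0,0,0],[0,0,0.86,0,0,0,0],[0,0.01,0.86,0,0,0,0]]
```

send_rows(
  moves=[
    [-0.02, -0.06, 0.88, 0, 0, 0, 0],
    [-0.03, -0.07, 0.89, 0, 0, 0, 0],
    [-0.02, -0.06, 0.88, 0, 0, 0, 0],
    [-0.03, -0.07, 0.89, 0, 0, 0, 0],
    [0, 0, 0.7, 0, 0, 0, 0],
    [0, 0, 0, 0, 0, 0, 0],
  ],
)

```text
time_s: 12.25
position: [0.5399, -0.3109, 0.1214]
tcp_rot: [[-0.976, 0.216, -0.003], [0.216, 0.976, 0.003], [0.003, 0.002, -1.0]]
force: [0.2, 0.6, 0.4]
opening: 0.499
```

send_rows(
  moves=[
    [-0.02, 0, 0.97, 0, 0, 0, 0],
    [0, 0, 0, 0, 0, 0, 0],
    [0, 0, 0, 0, 0, 0, 0.5],
    [0, 0, 0, 0, 0, 0, 1],
    [0, 0, 0, 0, 0, 0, 1],
    [0, 0, 0, 0, 0, 0, 1],
  ],
)

```text
time_s: 13.0
position: [0.5417, -0.313, 0.0995]
tcp_rot: [[-0.976, 0.216, 0.001], [0.216, 0.976, -0.001], [-0.002, -0.001, -1.0]]
force: [-0.4, -0.2, 3.6]
opening: 0.286
```

```bash
python3 - <<'E'
from plan import *
plan([([.5417,-.313,.19],167.5,1),([.5417,-.30,.235],167.5,1),([.554,.125,.215],178.1,1,18)],step=1)
E
```

```text
wp end [ 0.5418 -0.313   0.19  ] rows 4
wp end [ 0.5416 -0.3001  0.235 ] rows 6
wp end [0.554  0.125  0.2149] rows 24
[[0,0,-0.91,0,0,0,1],[0,0,-0.9,0,0,0,1],[-0.01,0,-0.91,0,0,0,1],[0,0,-0.9,0,0.01,0,1],[0.06,0.25,-0.9,0,0,0,1],[0.06,0.25,-0.9,0,0,0,1],[0.18,0.93,0.04,0,0,-0.06,1],[0.17,0.93,0.05,0,0,-0.06,1],[0.15,0.93,0.04,0,0,-0.06,1],[0.15,0.93,0.04,0,0,-0.06,1],[0.14,0.94,0.05,0,0,-0.06,1],[0.13,0.93,0.04,0,0,-0.06,1]]
[[0.12,0.94,0.05,0,0,-0.06,1],[0.11,0.94,0.04,0,0,-0.06,1],[0.09,0.94,0.04,0,0,-0.06,1],[0.09,0.94,0.05,0,0,-0.06,1],[0.08,0.94,0.04,0,0,-0.06,1],[0.07,0.95,0.04,0,0,-0.06,1],[0.06,0.94,0.05,0,0,-0.06,1],[0.05,0.94,0.04,0,0,-0.06,1],[0.04,0.95,0.04,0,0,-0.05,1],[0.03,0.94,0.05,0,0,-0.06,1],[0.02,0.95,0.04,0,0,-0.05,1],[0.02,0.94,0.05,0,0,-0.06,1]]
```

send_rows(
  moves=[
    [0, 0, -0.91, 0, 0, 0, 1],
    [0, 0, -0.9, 0, 0, 0, 1],
    [-0.01, 0, -0.91, 0, 0, 0, 1],
    [0, 0, -0.9, 0, 0, 0, 1],
    [0.06, 0.25, -0.9, 0, 0, 0, 1],
    [0.06, 0.25, -0.9, 0, 0, 0, 1],
    [0.18, 0.93, 0.04, 0, 0, -0.06, 1],
    [0.17, 0.93, 0.05, 0, 0, -0.06, 1],
    [0.15, 0.93, 0.04, 0, 0, -0.06, 1],
    [0.15, 0.93, 0.04, 0, 0, -0.06, 1],
    [0.14, 0.94, 0.05, 0, 0, -0.06, 1],
    [0.13, 0.93, 0.04, 0, 0, -0.06, 1],
  ],
)

```text
time_s: 14.5
position: [0.5452, -0.1564, 0.2273]
tcp_rot: [[-0.988, 0.154, -0.0], [0.154, 0.988, 0.0], [0.0, 0.0, -1.0]]
force: [0.2, 0.3, -1.8]
opening: 0.283
```

send_rows(
  moves=[
    [0.12, 0.94, 0.05, 0, 0, -0.06, 1],
    [0.11, 0.94, 0.04, 0, 0, -0.06, 1],
    [0.09, 0.94, 0.04, 0, 0, -0.06, 1],
    [0.09, 0.94, 0.05, 0, 0, -0.06, 1],
    [0.08, 0.94, 0.04, 0, 0, -0.06, 1],
    [0.07, 0.95, 0.04, 0, 0, -0.06, 1],
    [0.06, 0.94, 0.05, 0, 0, -0.06, 1],
    [0.05, 0.94, 0.04, 0, 0, -0.06, 1],
    [0.04, 0.95, 0.04, 0, 0, -0.05, 1],
    [0.03, 0.94, 0.05, 0, 0, -0.06, 1],
    [0.02, 0.95, 0.04, 0, 0, -0.05, 1],
    [0.02, 0.94, 0.05, 0, 0, -0.06, 1],
  ],
)

```text
time_s: 16.0
position: [0.5533, 0.1268, 0.2143]
tcp_rot: [[-0.999, 0.032, 0.0], [0.032, 0.999, 0.0], [-0.0, 0.0, -1.0]]
force: [0.3, -0.8, -0.5]
opening: 0.282
```

```bash
python3 - <<'E'
from look import *
s=status.read_state(); print(s["position"],s["tcp_rot"].round(3).tolist(),s["force"],s["time_s"],s["opening"])
s,c,T=look("wrist","w3")
p=s["position"]
P=red(c,T,p+[-.06,-.03,-.09],p+[.06,.03,.02])
print(len(P))
x,e=fit_ring(P,.0485,p[2]-.021,-.03,p); print("ring M wrist",np.round(x[:2],4),"yaw",np.degrees(x[2]),"z",p[2]-.021+x[3],e)
P=cloud(c,np.ones((420,560),bool),T)
m=(abs(P[:,0]-.553)<.03)&(P[:,1]>.15)&(P[:,1]<.24)&(P[:,2]>.1)&(P[:,2]<.15)
Q=P[m]
for y0 in np.arange(.15,.25,.01):
    q=Q[(Q[:,1]>=y0)&(Q[:,1]<y0+.01)]
    if len(q)>3: print(round(y0,3),len(q),np.round(q.min(0),4),np.round(q.max(0),4))
s,c,T=look("side","s3"); P=red(c,T,p+[-.06,-.03,-.09],p+[.06,.03,.02])
x,e=fit_ring(P,.0485,p[2]-.021,-.03,p); print(len(P),"ring M side",np.round(x[:2],4),"yaw",np.degrees(x[2]),"z",p[2]-.021+x[3],e)
print(status.read_state()["position"])
E
```

```text
[0.55332291 0.12680915 0.21430462] [[-0.999, 0.032, 0.0], [0.032, 0.999, 0.0], [-0.0, 0.0, -1.0]] [ 0.27027436 -0.81237617 -0.46343811] 16.0 0.2822098570389488
2304
ring M wrist [0.5523 0.1267] yaw -1.5140038940270908 z 0.19141155878063448 0.00029422630545259884
0.16 229 [0.5442 0.1603 0.1182] [0.5638 0.17   0.1331]
0.17 262 [0.5444 0.17   0.1184] [0.564  0.1799 0.1323]
0.18 262 [0.5448 0.18   0.1184] [0.5644 0.19   0.1322]
0.19 262 [0.5452 0.19   0.1187] [0.5647 0.2    0.1321]
0.2 262 [0.5453 0.2001 0.1183] [0.5649 0.21   0.1319]
0.21 264 [0.5457 0.21   0.1182] [0.5652 0.2199 0.1322]
0.22 261 [0.5462 0.2201 0.1177] [0.5656 0.2299 0.133 ]
0.23 266 [0.5464 0.23   0.1186] [0.5659 0.24   0.132 ]
1843 ring M side [0.5512 0.1302] yaw -2.1655242153080883 z 0.18928950287313354 0.0005161852080013477
[0.55296547 0.1279174  0.21416874]
```

View pics/w3.png

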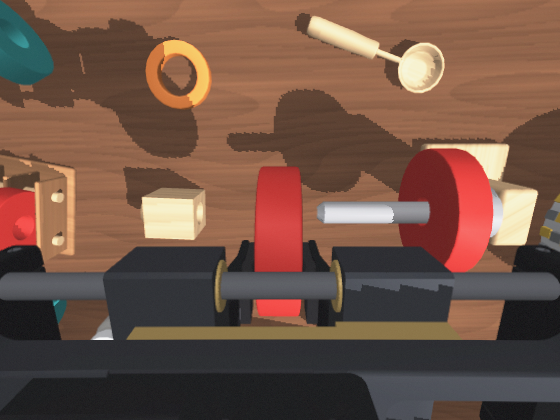

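View pics/s3.png

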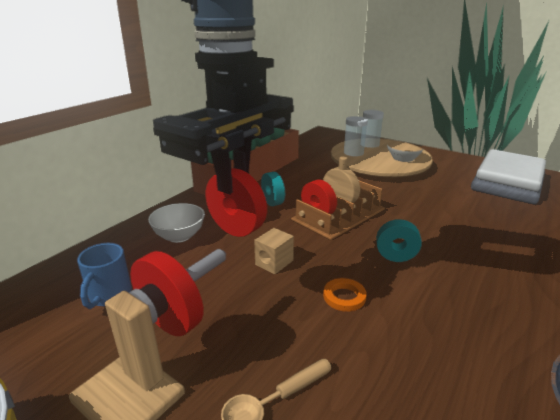

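send_rows(
  moves=[
    [0, -0.04, 0.93, 0, 0, 0, 1],
    [0, 0, 0.93, 0, 0, 0, 1],
    [0, 0, 0.92, 0, 0, 0, 1],
    [0, 0, 0, 0, 0, 0, 1],
    [0, 0, 0, 0, 0, 0, 1],
  ],
)

```text
time_s: 16.73
position: [0.5541, 0.1241, 0.1455]
tcp_rot: [[-0.999, 0.033, 0.001], [0.033, 0.999, -0.0], [-0.001, -0.0, -1.0]]
force: [0.3, -0.2, -1.0]
opening: 0.287
```

```bash
python3 - <<'E'
from look import *
s=status.read_state(); print(s["position"],s["tcp_rot"].round(3).tolist(),s["force"],s["time_s"],s["opening"])
s,c,T=look("wrist","w4")
p=s["position"]
P=red(c,T,p+[-.06,-.03,-.09],p+[.06,.03,.02])
x,e=fit_ring(P,.0485,p[2]-.021,-.03,p); print("ring M wrist",np.round(x[:2],4),"yaw",np.degrees(x[2]),"z",p[2]-.021+x[3],e)
P=cloud(c,np.ones((420,560),bool),T)
m=(abs(P[:,0]-.553)<.03)&(P[:,1]>.15)&(P[:,1]<.24)&(P[:,2]>.1)&(P[:,2]<.15)
Q=P[m]
for y0 in np.arange(.16,.2,.01):
    q=Q[(Q[:,1]>=y0)&(Q[:,1]<y0+.01)]
    if len(q)>3: print(round(y0,3),len(q),np.round(q.min(0),4),np.round(q.max(0),4))
E
```

```text
[0.55411738 0.12406363 0.14551945] [[-0.999, 0.033, 0.001], [0.033, 0.999, -0.0], [-0.001, -0.0, -1.0]] [ 0.3410575  -0.21394457 -0.97467884] 16.725 0.28679918348913797
ring M wrist [0.5532 0.1241] yaw -1.6452568796312523 z 0.12266797226115664 0.0002873330933687579
0.16 349 [0.5439 0.1603 0.1166] [0.5589 0.17   0.1322]
0.17 356 [0.5441 0.17   0.1197] [0.5565 0.18   0.1321]
0.18 354 [0.5446 0.18   0.1202] [0.5569 0.19   0.1327]
0.19 356 [0.5447 0.1901 0.1194] [0.5575 0.1999 0.1327]
0.2 356 [0.545  0.2    0.1196] [0.5578 0.21   0.1321]
```

View pics/w4.png

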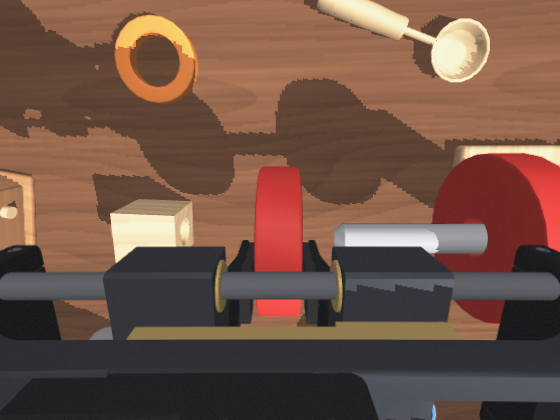

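send_rows(
  moves=[
    [0.02, 0.6, 0, 0, 0, 0, 1],
    [0, 0.6, 0, 0, 0, 0, 1],
    [0, 0.5, 0, 0, 0, 0, 1],
    [0, 0.5, 0, 0, 0, 0, 1],
  ],
)

```text
time_s: 17.27
position: [0.5548, 0.1805, 0.1449]
tcp_rot: [[-0.999, 0.032, 0.0], [0.032, 0.999, 0.0], [-0.0, 0.0, -1.0]]
force: [-0.1, -0.4, 0.0]
opening: 0.287
```

send_rows(
  moves=[
    [0, 0.5, 0, 0, 0, 0, 1],
    [0, 0.5, 0, 0, 0, 0, 1],
    [0, 0.35, 0, 0, 0, 0, 1],
    [0, 0, 0, 0, 0, 0, 1],
    [0, 0, 0, 0, 0, 0, 0.2],
    [0, 0, 0, 0, 0, 0, 0.2],
  ],
)

```text
time_s: 18.02
position: [0.5561, 0.2125, 0.1449]
tcp_rot: [[-0.999, 0.034, 0.0], [0.034, 0.999, -0.0], [-0.0, -0.0, -1.0]]
force: [0.9, -0.7, 0.9]
opening: 0.381
```

```bash
python3 - <<'E'
from plan import *
plan([([.5553,.2125,.205],178.1,0.2,3),([.5545,.160,.205],88.1,0),([.5545,.160,.111],88.1,0,4),([.5552,.18,.111],88.1,0)],step=1)
E
```

```text
wp end [0.5553 0.2126 0.2049] rows 3
wp end [0.5544 0.1601 0.2049] rows 12
wp end [0.5545 0.1601 0.1109] rows 16
wp end [0.5551 0.1801 0.1109] rows 17
[[0.01,0,-0.8,0,0,0,0.2],[0.01,0,-0.8,0,0,0,0.2],[0.01,0,-0.8,0,0,0,0.2],[0,-0.23,0,0,0,1,0],[-0.05,-0.23,0,0,0,1,0],[-0.08,-0.22,0,0,0,1,0],[-0.12,-0.2,0,0,0,1,0],[-0.16,-0.18,0,0,0,1,0],[-0.18,-0.14,0,0,0,1,0],[-0.2,-0.12,0,0,0,1,0],[-0.22,-0.07,0,0,0,1,0],[-0.23,-0.04,0,0,0,1,0]]
[[0,0,0.94,0,0,0,0],[0,0,0.94,0,0,0,0],[0,0,0.94,0,0,0,0],[0,0,0.94,0,0,0,0],[0.8,0,0,0,0,0,0]]
```

send_rows(
  moves=[
    [0.01, 0, -0.8, 0, 0, 0, 0.2],
    [0.01, 0, -0.8, 0, 0, 0, 0.2],
    [0.01, 0, -0.8, 0, 0, 0, 0.2],
    [0, -0.23, 0, 0, 0, 1, 0],
    [-0.05, -0.23, 0, 0, 0, 1, 0],
    [-0.08, -0.22, 0, 0, 0, 1, 0],
    [-0.12, -0.2, 0, 0, 0, 1, 0],
    [-0.16, -0.18, 0, 0, 0, 1, 0],
    [-0.18, -0.14, 0, 0, 0, 1, 0],
    [-0.2, -0.12, 0, 0, 0, 1, 0],
    [-0.22, -0.07, 0, 0, 0, 1, 0],
    [-0.23, -0.04, 0, 0, 0, 1, 0],
  ],
)

```text
time_s: 19.52
position: [0.5544, 0.1598, 0.205]
tcp_rot: [[0.039, 0.999, 0.0], [0.999, -0.039, -0.0], [-0.0, 0.0, -1.0]]
force: [1.1, -0.3, -0.3]
opening: 0.502
```

```bash
python3 - <<'E'
from look import *
s,c,T=look("wrist","w5"); p=s["position"];print(p,s["force"],s["time_s"])
P=red(c,T,np.array([.48,.18,.06]),np.array([.63,.235,.20]))
x,e=fit_ring(P,.0485,.117,-.03,np.median(P,0)); print(len(P),"ring M wrist",np.round(x[:2],4),"yaw",np.degrees(x[2]),"z",.117+x[3],e)
E
```

```text
[0.55437847 0.1598489  0.20495362] [ 1.07434145 -0.34699025 -0.2790179 ] 19.525
1925 ring M wrist [0.5558 0.2125] yaw -1.010910498143484 z 0.11754083298048998 0.00023462347408419876
```

View pics/w5.png

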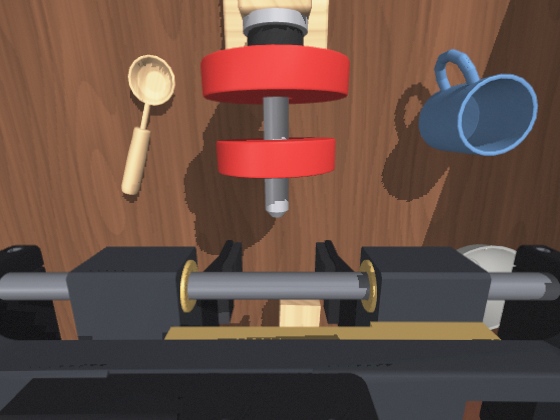

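send_rows(
  moves=[
    [0, 0, 0.94, 0, 0, 0, 0],
    [0, 0, 0.94, 0, 0, 0, 0],
    [0, 0, 0.94, 0, 0, 0, 0],
    [0, 0, 0.94, 0, 0, 0, 0],
    [0.4, 0, 0, 0, 0, 0, 0],
    [0.4, 0, 0, 0, 0, 0, 0],
    [0.5, 0, 0, 0, 0, 0, 0],
    [0.5, 0, 0, 0, 0, 0, 0],
    [0.4, 0, 0, 0, 0, 0, 0],
    [0.1, 0, 0, 0, 0, 0, 0],
  ],
)

```text
time_s: 20.82
position: [0.5565, 0.2188, 0.1111]
tcp_rot: [[0.032, 0.999, 0.001], [0.999, -0.032, -0.0], [-0.0, 0.001, -1.0]]
force: [0.6, -2.4, 1.2]
opening: 0.503
```

send_rows(
  moves=[
    [0.1, 0, 0, 0, 0, 0, 0],
    [0.1, 0, 0, 0, 0, 0, 0],
  ],
)

```text
time_s: 21.08
position: [0.5564, 0.2208, 0.1109]
tcp_rot: [[0.032, 0.999, -0.001], [0.999, -0.032, -0.004], [-0.004, -0.0, -1.0]]
force: [-0.0, -12.5, 3.5]
opening: 0.499
```

```bash
python3 - <<'E'
from plan import *
s=status.read_state(); p=s["position"]+[0,.0015,0]
plan([([.5545,.145,.115],88.1,0),([.5545,.12,.18],88.1,0,3),([.5733,-.165,.19],167.6,0)],p=p,R=Rdown(88.1),step=1)
E
```

```text
wp end [0.5546 0.145  0.1149] rows 4
wp end [0.5545 0.12   0.1799] rows 7
wp end [ 0.5733 -0.165   0.1899] rows 19
[[-0.77,0.01,-0.04,0,0,0,0],[-0.78,0,-0.04,0,0,0,0],[-0.77,0.01,-0.04,0,0,0,0],[-0.77,0.01,-0.04,0,0,0,0],[-0.33,0.01,-0.87,0,0,0,0],[-0.34,0.01,-0.87,0,0,0,0],[-0.33,0.01,-0.86,0,0,0,0],[-0.95,0.09,-0.03,0,0,-0.66,0],[-0.95,-0.01,-0.04,0,0,-0.66,0],[-0.94,-0.13,-0.03,0,0,-0.66,0],[-0.93,-0.23,-0.03,0,0,-0.66,0],[-0.89,-0.34,-0.04,0,0,-0.66,0]]
[[-0.84,-0.43,-0.03,0,0,-0.66,0],[-0.79,-0.53,-0.04,0,0,-0.67,0],[-0.73,-0.63,-0.03,0,0,-0.66,0],[-0.64,-0.69,-0.03,0,0,-0.67,0],[-0.56,-0.77,-0.04,0,0,-0.66,0],[-0.47,-0.83,-0.03,0,0,-0.67,0],[-0.37,-0.88,-0.03,0,0,-0.66,0]]
```

send_rows(
  moves=[
    [-0.77, 0.01, -0.04, 0, 0, 0, 0],
    [-0.78, 0, -0.04, 0, 0, 0, 0],
    [-0.77, 0.01, -0.04, 0, 0, 0, 0],
    [-0.77, 0.01, -0.04, 0, 0, 0, 0],
    [-0.33, 0.01, -0.87, 0, 0, 0, 0],
    [-0.34, 0.01, -0.87, 0, 0, 0, 0],
    [-0.33, 0.01, -0.86, 0, 0, 0, 0],
    [-0.95, 0.09, -0.03, 0, 0, -0.66, 0],
    [-0.95, -0.01, -0.04, 0, 0, -0.66, 0],
    [-0.94, -0.13, -0.03, 0, 0, -0.66, 0],
    [-0.93, -0.23, -0.03, 0, 0, -0.66, 0],
    [-0.89, -0.34, -0.04, 0, 0, -0.66, 0],
  ],
)

```text
time_s: 22.58
position: [0.562, 0.0002, 0.1841]
tcp_rot: [[-0.519, 0.855, 0.0], [0.855, 0.519, 0.0], [0.0, 0.0, -1.0]]
force: [-0.1, -0.4, -0.2]
opening: 0.501
```

send_rows(
  moves=[
    [-0.84, -0.43, -0.03, 0, 0, -0.66, 0],
    [-0.79, -0.53, -0.04, 0, 0, -0.67, 0],
    [-0.73, -0.63, -0.03, 0, 0, -0.66, 0],
    [-0.64, -0.69, -0.03, 0, 0, -0.67, 0],
    [-0.56, -0.77, -0.04, 0, 0, -0.66, 0],
    [-0.47, -0.83, -0.03, 0, 0, -0.67, 0],
    [-0.37, -0.88, -0.03, 0, 0, -0.66, 0],
    [0, 0, 0, 0, 0, 0, 0],
    [0, 0, 0, 0, 0, 0, 0],
  ],
)

```text
time_s: 23.7
position: [0.5727, -0.164, 0.1896]
tcp_rot: [[-0.976, 0.217, -0.001], [0.217, 0.976, 0.001], [0.001, 0.001, -1.0]]
force: [-0.2, -0.0, -0.1]
opening: 0.501
```

```bash
python3 - <<'E'
from look import *
s,c,T=look("wrist","w6"); p=s["position"];print(p,s["tcp_rot"].round(3).tolist(),s["force"],s["time_s"])
P=red(c,T,np.array([.5,-.22,.02]),np.array([.65,-.11,.2]))
x,e=fit_ring(P,.041,.0677,-.22,np.median(P,0)); print(len(P),"S",np.round(x[:2],4),"yaw",np.degrees(x[2]),"z",.0677+x[3],e)
plan([([x[0],x[1],.12],90+np.degrees(x[2])+90,0),([x[0],x[1],.087],90+np.degrees(x[2])+90,0)])
E
```

```text
[ 0.57270035 -0.16397869  0.18962027] [[-0.976, 0.217, -0.001], [0.217, 0.976, 0.001], [0.001, 0.001, -1.0]] [-0.19063831 -0.04272516 -0.08126645] 23.7
777 S [ 0.5738 -0.1649] yaw -12.189251987693268 z 0.06781810390001716 0.00026528909634465636
wp end [ 0.5737 -0.1648  0.1199] rows 3
wp end [ 0.5738 -0.1647  0.0869] rows 5
[[-0.02,-0.01,0.93,0,0,-0.01,0],[-0.02,-0.02,0.93,0,0,-0.01,0],[-0.01,-0.01,0.93,0,-0.01,-0.01,0],[0,0,0.66,0,0,0,0],[0,0,0.66,0,0,0,0]]
```

View pics/w6.png

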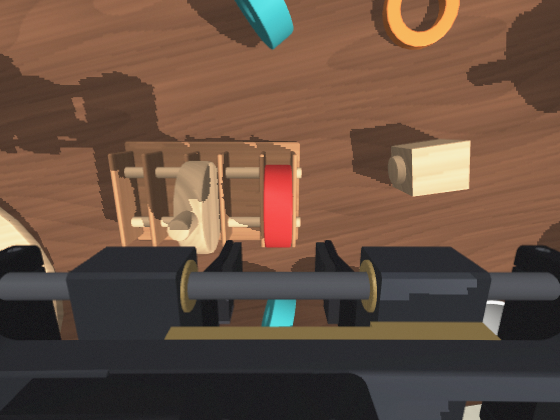

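Ring S sits centred under the gripper (columns 263–295), rattle clear on the left, cap at (430,168). Descend and grip.

send_rows(
  moves=[
    [-0.02, -0.01, 0.93, 0, 0, 0, 0],
    [-0.02, -0.02, 0.93, 0, 0, 0, 0],
    [-0.01, -0.01, 0.93, 0, 0, 0, 0],
    [0, 0, 0.66, 0, 0, 0, 0],
    [0, 0, 0.66, 0, 0, 0, 0],
    [0, 0, 0, 0, 0, 0, 0],
    [0, 0, 0, 0, 0, 0, 0.5],
    [0, 0, 0, 0, 0, 0, 1],
    [0, 0, 0, 0, 0, 0, 1],
    [0, 0, 0, 0, 0, 0, 1],
  ],
)

```text
time_s: 25.0
position: [0.5749, -0.1658, 0.0878]
tcp_rot: [[-0.977, 0.215, 0.001], [0.215, 0.977, -0.001], [-0.002, -0.0, -1.0]]
force: [0.3, -0.2, 3.7]
opening: 0.285
```

```bash
python3 - <<'E'
from plan import *
s=status.read_state();p=s["position"];print(p,s["opening"],s["force"])
plan([([p[0],p[1],.165],167.6,1),([p[0],-.14,.20],167.6,1),([.554,.123,.18],178.1,1)],R=Rdown(167.6),step=1)
E
```

```text
[ 0.57488122 -0.16577249  0.0877594 ] 0.2846254291994126 [ 0.31603661 -0.1563348   3.67854338]
wp end [ 0.5749 -0.1658  0.165 ] rows 4
wp end [ 0.5749 -0.1399  0.2   ] rows 6
wp end [0.5541 0.123  0.18  ] rows 17
[[0,0,-0.77,0,0,0,1],[0,0,-0.77,0,0,0,1],[0,0,-0.78,0,0,0,1],[0,0,-0.77,0,0,0,1],[0.11,0.5,-0.7,0,0,0,1],[0.11,0.51,-0.7,0,0,0,1],[0.28,0.92,0.07,0,0,-0.1,1],[0.26,0.92,0.08,0,0,-0.09,1],[0.25,0.93,0.07,0,0,-0.1,1],[0.24,0.93,0.07,0,0,-0.09,1],[0.21,0.93,0.07,0,0,-0.1,1],[0.21,0.94,0.08,0,0,-0.09,1]]
[[0.18,0.94,0.07,0,0,-0.1,1],[0.17,0.94,0.07,0,0,-0.09,1],[0.16,0.95,0.07,0,0,-0.1,1],[0.14,0.95,0.08,0,0,-0.09,1],[0.12,0.95,0.07,0,0,-0.1,1]]
```

send_rows(
  moves=[
    [0, 0, -0.77, 0, 0, 0, 1],
    [0, 0, -0.77, 0, 0, 0, 1],
    [0, 0, -0.78, 0, 0, 0, 1],
    [0, 0, -0.77, 0, 0, 0, 1],
    [0.11, 0.5, -0.7, 0, 0, 0, 1],
    [0.11, 0.51, -0.7, 0, 0, 0, 1],
    [0.28, 0.92, 0.07, 0, 0, -0.1, 1],
    [0.26, 0.92, 0.08, 0, 0, -0.09, 1],
    [0.25, 0.93, 0.07, 0, 0, -0.1, 1],
    [0.24, 0.93, 0.07, 0, 0, -0.09, 1],
    [0.21, 0.93, 0.07, 0, 0, -0.1, 1],
    [0.21, 0.94, 0.08, 0, 0, -0.09, 1],
  ],
)

```text
time_s: 26.5
position: [0.5614, 0.0064, 0.1873]
tcp_rot: [[-0.993, 0.114, -0.002], [0.114, 0.993, 0.001], [0.002, 0.001, -1.0]]
force: [-0.1, 0.3, -0.2]
opening: 0.286
```

send_rows(
  moves=[
    [0.18, 0.94, 0.07, 0, 0, -0.1, 1],
    [0.17, 0.94, 0.07, 0, 0, -0.09, 1],
    [0.16, 0.95, 0.07, 0, 0, -0.1, 1],
    [0.14, 0.95, 0.08, 0, 0, -0.09, 1],
    [0.12, 0.95, 0.07, 0, 0, -0.1, 1],
    [0, 0, 0.75, 0, 0, 0, 1],
    [0, 0, 0.75, 0, 0, 0, 1],
    [0, 0, 0, 0, 0, 0, 1],
    [0, 0, 0, 0, 0, 0, 1],
  ],
)

```text
time_s: 27.62
position: [0.5532, 0.124, 0.1419]
tcp_rot: [[-0.999, 0.032, -0.0], [0.032, 0.999, 0.0], [0.0, 0.0, -1.0]]
force: [0.2, -0.4, -0.9]
opening: 0.285
```

```bash
python3 - <<'E'
from look import *
s=status.read_state(); print(s["position"],s["tcp_rot"].round(3).tolist(),s["force"],s["time_s"],s["opening"])
s,c,T=look("wrist","w7")
p=s["position"]
P=red(c,T,p+[-.06,-.025,-.08],p+[.06,.025,.02])
x,e=fit_ring(P,.041,p[2]-.021,-.03,p); print("ring S wrist",np.round(x[:2],4),"yaw",np.degrees(x[2]),"z",p[2]-.021+x[3],e)
P=cloud(c,np.ones((420,560),bool),T)
m=(abs(P[:,0]-.553)<.03)&(P[:,1]>.15)&(P[:,1]<.24)&(P[:,2]>.1)&(P[:,2]<.15)
Q=P[m]
for y0 in np.arange(.15,.22,.01):
    q=Q[(Q[:,1]>=y0)&(Q[:,1]<y0+.01)]
    if len(q)>3: print(round(y0,3),len(q),np.round(q.min(0),4),np.round(q.max(0),4))
E
```

```text
[0.55318211 0.1240018  0.14188296] [[-0.999, 0.032, -0.0], [0.032, 0.999, 0.0], [0.0, 0.0, -1.0]] [ 0.16075298 -0.39047907 -0.8844343 ] 27.625 0.28503319785145037
ring S wrist [0.5517 0.1238] yaw -1.6557718352381647 z 0.12183049292241138 0.0003157190222998242
0.16 292 [0.5443 0.1606 0.1161] [0.555  0.17   0.1317]
0.17 314 [0.5441 0.17   0.1189] [0.554  0.18   0.1325]
0.18 315 [0.5444 0.18   0.1189] [0.5545 0.19   0.1325]
0.19 311 [0.5449 0.19   0.119 ] [0.5548 0.2    0.132 ]
0.2 320 [0.5452 0.2    0.1193] [0.5549 0.21   0.1321]
0.21 348 [0.5455 0.21   0.119 ] [0.5599 0.22   0.1323]
0.22 474 [0.5458 0.22   0.1189] [0.569  0.23   0.1366]
```

View pics/w7.png

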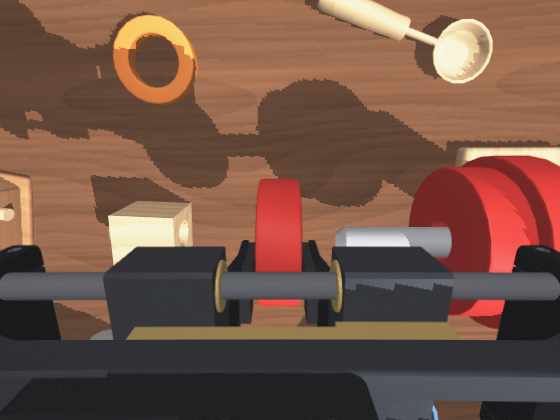

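send_rows(
  moves=[
    [-0.04, 0.6, 0, 0, 0, 0, 1],
    [0, 0.6, 0, 0, 0, 0, 1],
    [0, 0.6, 0, 0, 0, 0, 1],
    [0, 0.6, 0, 0, 0, 0, 1],
    [0, 0.5, 0, 0, 0, 0, 1],
    [0, 0, 0, 0, 0, 0, 1],
  ],
)

```text
time_s: 28.42
position: [0.5568, 0.1968, 0.1417]
tcp_rot: [[-1.0, 0.031, 0.0], [0.031, 1.0, -0.0], [-0.0, -0.0, -1.0]]
force: [-0.8, -0.6, -0.3]
opening: 0.285
```

send_rows(
  moves=[
    [0, 0, 0, 0, 0, 0, 0.2],
    [0, 0, 0, 0, 0, 0, 0.2],
    [0, 0, 0, 0, 0, 0, 0.2],
  ],
)

```text
time_s: 28.8
position: [0.557, 0.1952, 0.1419]
tcp_rot: [[-0.999, 0.034, 0.0], [0.034, 0.999, -0.0], [-0.0, -0.0, -1.0]]
force: [0.0, 0.1, 0.3]
opening: 0.393
```

```bash
python3 - <<'E'
from plan import *
s=status.read_state();p=s["position"];print(p,s["opening"],s["force"])
plan([([.5560,p[1],.205],178.1,0.2,3),([.5535,.145,.205],88.1,0)],R=Rdown(178.1),step=1)
E
```

```text
[0.5570345  0.19523948 0.14189187] 0.39294542735550764 [0.03455394 0.07694082 0.29646992]
wp end [0.556  0.1953 0.2049] rows 3
wp end [0.5535 0.145  0.2049] rows 12
[[0.01,0,-0.84,0,0,0,0.2],[0.02,0,-0.84,0,0,0,0.2],[0.01,0,-0.84,0,0,0,0.2],[0,-0.22,0,0,0,1,0],[-0.03,-0.23,0,0,0,1,0],[-0.07,-0.21,0,0,0,1,0],[-0.11,-0.19,0,0,0,1,0],[-0.14,-0.18,0,0,0,1,0],[-0.17,-0.14,0,0,0,1,0],[-0.19,-0.12,0,0,0,1,0],[-0.21,-0.08,0,0,0,1,0],[-0.22,-0.04,0,0,0,1,0]]
```

send_rows(
  moves=[
    [0.01, 0, -0.84, 0, 0, 0, 0.2],
    [0.02, 0, -0.84, 0, 0, 0, 0.2],
    [0.01, 0, -0.84, 0, 0, 0, 0.2],
    [0, -0.22, 0, 0, 0, 1, 0],
    [-0.03, -0.23, 0, 0, 0, 1, 0],
    [-0.07, -0.21, 0, 0, 0, 1, 0],
    [-0.11, -0.19, 0, 0, 0, 1, 0],
    [-0.14, -0.18, 0, 0, 0, 1, 0],
    [-0.17, -0.14, 0, 0, 0, 1, 0],
    [-0.19, -0.12, 0, 0, 0, 1, 0],
    [-0.21, -0.08, 0, 0, 0, 1, 0],
    [-0.22, -0.04, 0, 0, 0, 1, 0],
  ],
)

```text
time_s: 30.3
position: [0.5533, 0.1449, 0.2049]
tcp_rot: [[0.039, 0.999, -0.0], [0.999, -0.039, -0.0], [-0.0, -0.0, -1.0]]
force: [-0.6, -0.7, -0.8]
opening: 0.5
```

```bash
python3 - <<'E'
from look import *
s,c,T=look("wrist","w8"); p=s["position"];print(p,s["tcp_rot"].round(3).tolist(),s["force"],s["time_s"])
E
```

```text
[0.5533072  0.1449434  0.20486175] [[0.039, 0.999, -0.0], [0.999, -0.039, -0.0], [-0.0, -0.0, -1.0]] [-0.57475362 -0.72262217 -0.80720168] 30.3
```

View pics/w8.png

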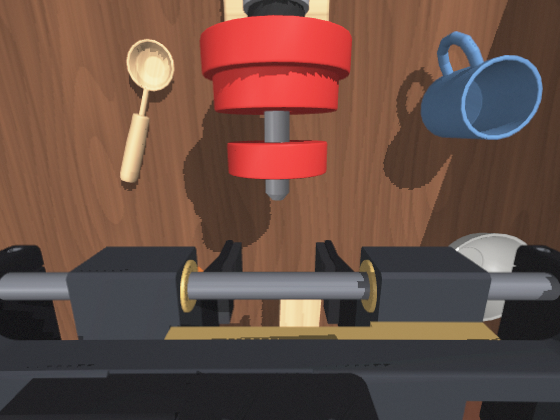

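send_rows(
  moves=[
    [0, 0, 0.94, 0, 0, 0, 0],
    [0, 0, 0.94, 0, 0, 0, 0],
    [0, 0, 0.94, 0, 0, 0, 0],
    [0, 0, 0.94, 0, 0, 0, 0],
    [0.4, 0, 0, 0, 0, 0, 0],
    [0.5, 0, 0, 0, 0, 0, 0],
    [0.5, 0, 0, 0, 0, 0, 0],
    [0.4, 0, 0, 0, 0, 0, 0],
    [0.2, 0, 0, 0, 0, 0, 0],
    [0.1, 0, 0, 0, 0, 0, 0],
  ],
)

```text
time_s: 31.6
position: [0.5553, 0.1959, 0.1115]
tcp_rot: [[0.03, 1.0, 0.0], [1.0, -0.03, -0.005], [-0.005, 0.001, -1.0]]
force: [-0.0, -12.3, 4.5]
opening: 0.501
```

send_rows(
  moves=[
    [0.08, 0, 0, 0, 0, 0, 0],
    [0.06, 0, 0, 0, 0, 0, 0],
  ],
)

```text
time_s: 31.85
position: [0.5553, 0.1958, 0.1116]
tcp_rot: [[0.03, 1.0, -0.001], [0.999, -0.03, -0.01], [-0.01, -0.001, -1.0]]
force: [-0.6, -20.8, 5.6]
opening: 0.5
```

```bash
python3 - <<'E'
from plan import *
s=status.read_state(); p=s["position"]+[0,.003,0]
plan([([.5545,.13,.115],88.1,0),([.5545,.10,.20],88.1,-.6,4),([.573,.001,.20],85.7,-.6)],p=p,R=Rdown(88.1),step=1)
E
```

```text
wp end [0.5546 0.1301 0.1151] rows 3
wp end [0.5546 0.1    0.2001] rows 7
wp end [0.5731 0.001  0.2001] rows 12
[[-0.92,0.02,-0.05,0,0,0,0],[-0.91,0.02,-0.04,0,0,0,0],[-0.92,0.02,-0.05,0,0,0,0],[-0.3,0.01,-0.85,0,0,0,-0.6],[-0.3,0.01,-0.85,0,0,0,-0.6],[-0.3,0.01,-0.85,0,0,0,-0.6],[-0.3,0.01,-0.85,0,0,0,-0.6],[-0.79,0.17,0,0,0,0.05,-0.6],[-0.78,0.18,0,0,0,0.05,-0.6],[-0.79,0.19,0,0,0,0.05,-0.6],[-0.78,0.2,0,0,0,0.04,-0.6],[-0.78,0.2,0,0,0,0.05,-0.6]]
```

send_rows(
  moves=[
    [-0.92, 0.02, -0.05, 0, 0, 0, 0],
    [-0.91, 0.02, -0.04, 0, 0, 0, 0],
    [-0.92, 0.02, -0.05, 0, 0, 0, 0],
    [-0.3, 0.01, -0.85, 0, 0, 0, -0.6],
    [-0.3, 0.01, -0.85, 0, 0, 0, -0.6],
    [-0.3, 0.01, -0.85, 0, 0, 0, -0.6],
    [-0.3, 0.01, -0.85, 0, 0, 0, -0.6],
    [-0.79, 0.17, 0, 0, 0, 0.05, -0.6],
    [-0.78, 0.18, 0, 0, 0, 0.05, -0.6],
    [-0.79, 0.19, 0, 0, 0, 0.05, -0.6],
    [-0.78, 0.2, 0, 0, 0, 0.04, -0.6],
    [-0.78, 0.2, 0, 0, 0, 0.05, -0.6],
  ],
)

```text
time_s: 33.35
position: [0.5731, 0.002, 0.1988]
tcp_rot: [[0.076, 0.997, -0.001], [0.997, -0.076, 0.0], [0.0, -0.001, -1.0]]
force: [0.2, -0.3, 0.4]
opening: 0.802
```

send_rows(
  moves=[
    [0, 0, 0, 0, 0, 0, -0.6],
  ],
)

```text
time_s: 33.48
position: [0.5735, 0.0018, 0.1991]
tcp_rot: [[0.078, 0.997, 0.0], [0.997, -0.078, -0.0], [-0.0, 0.0, -1.0]]
force: [0.0, -0.2, -0.9]
opening: 0.798
```

```bash
python3 - <<'E'
from look import *
s,c,T=look("wrist","w9"); p=s["position"];print(p,s["tcp_rot"].round(3).tolist(),s["force"],s["time_s"])
P=cloud(c,np.ones((420,560),bool),T)
m=(abs(P[:,0]-.573)<.06)&(abs(P[:,1])<.06)&(P[:,2]>.045)&(P[:,2]<.068)
Q=P[m]; print(len(Q),np.percentile(Q[:,2],[5,50,95]),Q.min(0),Q.max(0)); r=cv2.minAreaRect((Q[:,:2]*1000).astype(np.float32)); print(r); print(cv2.boxPoints(r).round(1).tolist())
s,c,T=look("top","t9")
P=red(c,T,np.array([.45,.17,.05]),np.array([.65,.35,.2]))
print("red y range",np.percentile(P[:,1],[.5,99.5]))
for R,zz,lo,hi in[(.041,.117,.195,.226)]:
    q=P[(P[:,1]<.228)]; x,e=fit_ring(q,R,.117,-.03,np.median(q,0)); print(len(q),x,e)
E
```

```text
[0.57351828 0.00177431 0.19909724] [[0.078, 0.997, 0.0], [0.997, -0.078, -0.0], [-0.0, 0.0, -1.0]] [ 0.00761569 -0.16043105 -0.86628486] 33.475
2390 [0.05558111 0.05694886 0.05806452] [ 0.54963419 -0.03587629  0.0450436 ] [0.60089113 0.03033764 0.05921432]
((574.5513305664062, -3.4657020568847656), (64.71759033203125, 47.98493194580078), 85.48532104492188)
[[548.0999755859375, -33.79999923706055], [595.9000244140625, -37.599998474121094], [601.0, 26.899999618530273], [553.2000122070312, 30.700000762939453]]
red y range [0.20658173 0.28001288]
562 [ 5.53660509e-01  2.20295547e-01 -2.88104026e-02 -2.39961797e-04] 0.00047349880915401217
```

View pics/w9.png

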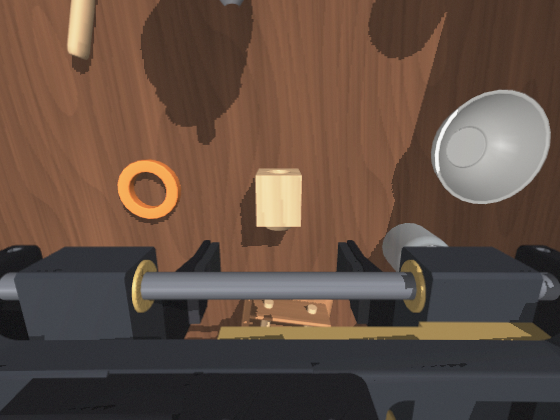

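View pics/t9.png

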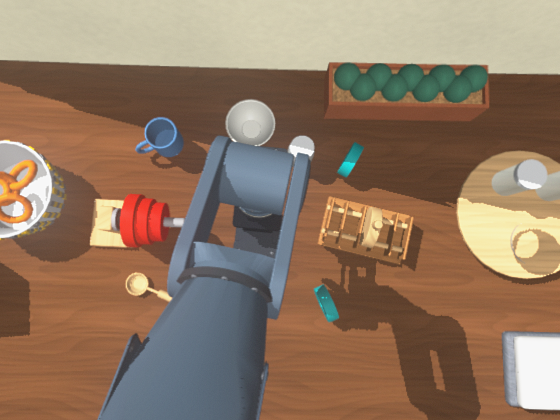

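send_rows(
  moves=[
    [-0.03, 0.05, 1, 0, 0, 0, -0.6],
    [0, 0, 1, 0, 0, 0, -0.6],
    [0, 0, 1, 0, 0, 0, -0.6],
    [0, 0, 1, 0, 0, 0, -0.6],
    [0, 0, 1, 0, 0, 0, -0.6],
    [0, 0, 1, 0, 0, 0, -0.6],
    [0, 0, 0.7, 0, 0, 0, -0.6],
    [0, 0, 0.6, 0, 0, 0, -0.6],
    [0, 0, 0, 0, 0, 0, -0.6],
  ],
)

```text
time_s: 34.7
position: [0.5735, 0.0031, 0.0159]
tcp_rot: [[0.074, 0.997, -0.002], [0.997, -0.074, 0.0], [0.0, -0.002, -1.0]]
force: [0.3, 0.7, 0.1]
opening: 0.802
```

send_rows(
  moves=[
    [-0.06, 0.04, 0, 0, 0, 0, -0.6],
    [0, 0, 0, 0, 0, 0, 0.2],
    [0, 0, 0, 0, 0, 0, 1],
    [0, 0, 0, 0, 0, 0, 1],
    [0, 0, 0, 0, 0, 0, 1],
  ],
)

```text
time_s: 35.33
position: [0.5749, 0.0012, 0.0172]
tcp_rot: [[0.075, 0.997, -0.0], [0.997, -0.075, -0.0], [-0.0, -0.0, -1.0]]
force: [-2.1, 0.1, 3.4]
opening: 0.549
```

```bash
python3 - <<'E'
from plan import *
s=status.read_state(); p=s["position"]; print(p,s["opening"],s["force"],s["tcp_rot"].round(3).tolist())
plan([([p[0],p[1],.05],85.6,1),([.5530,.085,.111],88.1,1)],step=.8)
E
```

```text
[0.57485086 0.00118209 0.01717589] 0.5494738171830612 [-2.0507954   0.11065898  3.40161495] [[0.075, 0.997, -0.0], [0.997, -0.075, -0.0], [-0.0, -0.0, -1.0]]
wp end [0.5749 0.0012 0.0499] rows 2
wp end [0.553  0.0849 0.1109] rows 8
[[0,0,-0.66,0,0,0.01,1],[0,0,-0.65,0,0,0,1],[0.55,-0.19,-0.41,0,0,-0.04,1],[0.54,-0.18,-0.4,0,0,-0.04,1],[0.55,-0.18,-0.41,0,0,-0.04,1],[0.55,-0.18,-0.41,0,0,-0.04,1],[0.55,-0.17,-0.41,0,0,-0.04,1],[0.55,-0.17,-0.4,0,0,-0.05,1]]
```

send_rows(
  moves=[
    [0, 0, -0.66, 0, 0, 0, 1],
    [0, 0, -0.65, 0, 0, 0, 1],
    [0.55, -0.19, -0.41, 0, 0, -0.04, 1],
    [0.54, -0.18, -0.4, 0, 0, -0.04, 1],
    [0.55, -0.18, -0.41, 0, 0, -0.04, 1],
    [0.55, -0.18, -0.41, 0, 0, -0.04, 1],
    [0.55, -0.17, -0.41, 0, 0, -0.04, 1],
    [0.55, -0.17, -0.4, 0, 0, -0.05, 1],
    [0, 0, 0, 0, 0, 0, 1],
    [0, 0, 0, 0, 0, 0, 1],
  ],
)

```text
time_s: 36.58
position: [0.5531, 0.0847, 0.1105]
tcp_rot: [[0.031, 1.0, 0.0], [1.0, -0.031, -0.0], [-0.0, 0.0, -1.0]]
force: [-0.1, 0.4, -1.1]
opening: 0.549
```

```bash
python3 - <<'E'
from look import *
s,c,T=look("wrist","w10"); p=s["position"];print(p,s["tcp_rot"].round(3).tolist(),s["force"],s["time_s"],s["opening"])
P=cloud(c,np.ones((420,560),bool),T)
m=(abs(P[:,0]-.553)<.03)&(P[:,1]>.14)&(P[:,1]<.2)&(P[:,2]>.1)&(P[:,2]<.15); Q=P[m]
for y0 in np.arange(.15,.2,.01):
    q=Q[(Q[:,1]>=y0)&(Q[:,1]<y0+.01)]
    if len(q)>3: print(round(y0,3),len(q),np.round(q.min(0),4),np.round(q.max(0),4))
m=(abs(P[:,0]-.553)<.04)&(P[:,1]>.05)&(P[:,1]<.13)&(P[:,2]>.13)&(P[:,2]<.17); Q=P[m]
print(len(Q),np.percentile(Q,[1,50,99],axis=0).round(4).tolist())
r=cv2.minAreaRect((Q[:,:2]*1000).astype(np.float32)); print(r)
s,c,T=look("side","s10")
E
```

```text
[0.55314501 0.08473044 0.11045953] [[0.031, 1.0, 0.0], [1.0, -0.031, -0.0], [-0.0, 0.0, -1.0]] [-0.08086845  0.38840734 -1.14058295] 36.575 0.5490759745093555
0.16 793 [0.5446 0.1602 0.1197] [0.564  0.17   0.1329]
0.17 986 [0.545  0.17   0.1202] [0.5648 0.18   0.1327]
0.18 1051 [0.545  0.18   0.1202] [0.5648 0.19   0.1325]
0.19 1118 [0.5455 0.19   0.1222] [0.565  0.2    0.1326]
9535 [[0.5227, 0.0662, 0.132], [0.5547, 0.0964, 0.1502], [0.5869, 0.113, 0.1676]]
((554.573974609375, 88.95609283447266), (47.86497497558594, 72.91890716552734), 88.21185302734375)
```

View pics/w10.png

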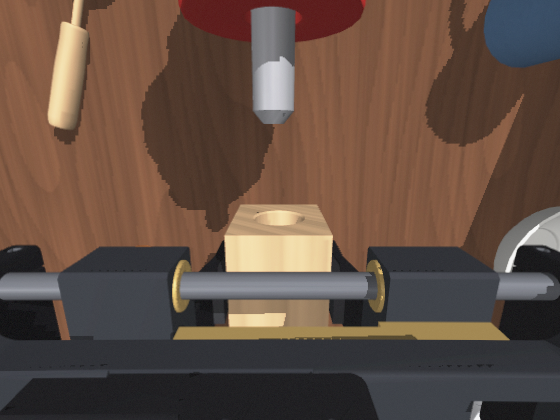

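View pics/s10.png

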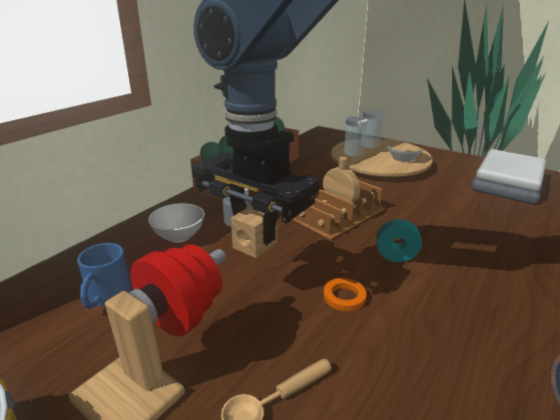

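```bash
python3 - <<'E'
from look import *
s,c,T=look("wrist","w11"); p=s["position"]; R=s["tcp_rot"]; print(p)
img=c["img"].astype(int); cv2.imwrite("pics/z11.png",cv2.resize(c["img"][0:250,160:400,::-1],None,fx=2.5,fy=2.5))
d=c["depth"]
def tool(u,v): 
    r=rays(c,[[u,v]])[0]*d[v,u]; w=T[:3,:3]@r+T[:3,3]; return (R.T@(w-p)*1000).round(1)
for v in (30,60,90,108,115,120,210,225,240):
    row=d[v]; print(v,"d",[round(float(x),3) for x in row[225:335:10]])
    # edges by depth jumps
    j=[u for u in range(200,345) if abs(row[u+1]-row[u])>.012]
    print("  jumps",[(u,tool(u,v).tolist(),tool(u+1,v).tolist()) for u in j])
E
```

```text
[0.55303752 0.08435811 0.1101484 ]
30 d [0.153, 0.152, 0.153, 0.129, 0.127, 0.126, 0.128, 0.153, 0.152, 0.153, 0.154]
  jumps [(204, [149.6, -58.8, 107.6], [121.5, -36.4, 8.5]), (251, [122.0, -12.9, 10.2], [115.1, -10.5, -14.2]), (294, [115.4, 8.2, -13.4], [121.7, 9.8, 9.0]), (340, [121.6, 32.9, 8.6], [150.4, 52.4, 110.1])]
60 d [0.248, 0.248, 0.247, 0.133, 0.13, 0.13, 0.13, 0.247, 0.247, 0.247, 0.247]
  jumps [(251, [128.1, -21.5, 109.0], [103.3, -10.9, -12.8]), (294, [103.1, 8.4, -13.9], [128.1, 15.2, 109.3])]
90 d [0.253, 0.254, 0.254, 0.138, 0.133, 0.132, 0.133, 0.254, 0.254, 0.253, 0.254]
  jumps [(252, [104.9, -21.3, 109.1], [90.5, -10.7, -13.2]), (294, [90.8, 8.7, -10.7], [105.0, 15.6, 109.7])]
108 d [0.257, 0.258, 0.257, 0.139, 0.135, 0.135, 0.136, 0.256, 0.258, 0.257, 0.258]
  jumps [(210, [90.3, -58.2, 109.1], [72.9, 1.2, -163.1]), (211, [72.9, 1.2, -163.1], [90.3, -56.5, 109.5]), (252, [90.3, -21.6, 108.5], [82.5, -10.9, -13.5]), (293, [82.5, 8.2, -13.7], [90.4, 15.0, 110.5])]
115 d [0.259, 0.259, 0.259, 0.259, 0.138, 0.137, 0.141, 0.259, 0.259, 0.259, 0.259]
  jumps [(205
[... 930 characters left out ...]
 0.145, 0.146]
  jumps [(229, [-17.0, -46.6, 109.7], [27.5, -22.4, -25.5]), (233, [27.7, -20.9, -25.9], [72.9, 1.2, -163.1]), (234, [72.9, 1.2, -163.1], [27.7, -19.9, -26.1]), (276, [27.3, 0.1, -24.7], [18.8, 0.5, 0.9]), (280, [18.8, 2.2, 1.0], [27.6, 2.6, -25.8]), (293, [28.0, 8.4, -26.9], [72.9, 1.2, -163.1]), (294, [72.9, 1.2, -163.1], [27.9, 9.3, -26.7]), (327, [27.3, 25.2, -24.7], [-17.0, 49.6, 110.0])]
240 d [0.132, 0.132, 0.132, 0.132, 0.132, 0.131, 0.13, 0.13, 0.132, 0.132, 0.132]
  jumps [(222, [-32.2, -54.0, 108.9], [10.2, -31.1, -0.9]), (224, [10.4, -30.5, -1.4], [25.2, -22.5, -39.8]), (332, [25.0, 25.2, -39.2], [10.9, 33.0, -2.6]), (334, [10.4, 33.8, -1.4], [-32.2, 57.0, 108.8])]
```

View pics/z11.png

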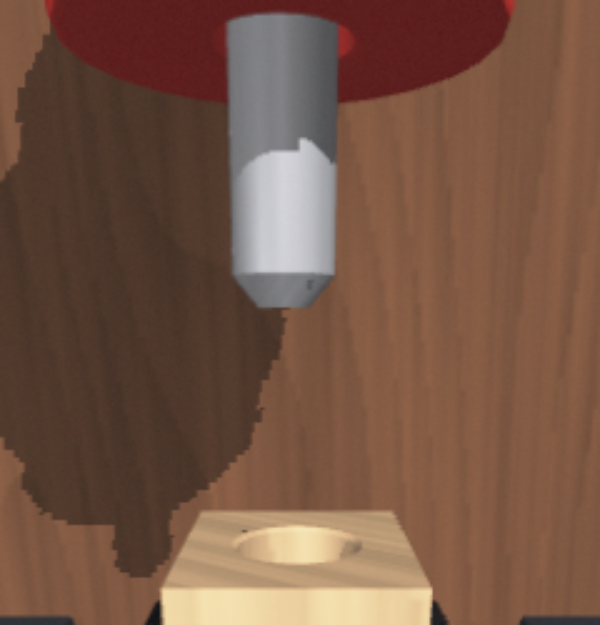

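```bash
python3 - <<'E'
from look import *
s,c,T=look("wrist","w12"); p=s["position"]; R=s["tcp_rot"]; print(p,c["hand_eye"][:3,3],s["time_s"])
P=cloud(c,np.ones((420,560),bool),c["hand_eye"])*1000
q=P[(P[:,0]>85)&(P[:,0]<110)&(abs(P[:,1])<15)&(P[:,2]<5)&(P[:,2]>-40)]
f=lambda a: np.hypot(q[:,1]-a[0]-a[2]*(q[:,0]-95),q[:,2]-a[1])-10
r=least_squares(f,[0,-11,0],loss="soft_l1",f_scale=.5); print("rod y,z,slope tool mm",r.x,len(q),np.median(abs(r.fun)))
q=P[(P[:,0]>0)&(P[:,0]<27)&(abs(P[:,1])<22)&(P[:,2]<-32)&(P[:,2]>-48)]
print("cap top z",np.median(q[:,2]),len(q))
q=P[(P[:,0]>26)&(P[:,0]<30)&(abs(P[:,1])<35)&(P[:,2]<10)&(P[:,2]>-42)]
print("cap front",np.percentile(q,[1,50,99],axis=0).round(1))
E
```

```text
[0.55304237 0.08431015 0.11012212] [ 0.07285824  0.00115391 -0.16306892] 36.725
rod y,z,slope tool mm [-1.26201853e+00 -1.07884303e+01  2.22732252e-03] 2590 0.32444197047782897
cap top z -39.79227166318959 3437
cap front [[ 26.1 -22.3 -40.8]
 [ 27.5   1.1 -27.2]
 [ 28.   24.8   9.3]]
```

send_rows(
  moves=[
    [0, -0.1, 0.03, 0, 0, 0, 1],
    [0.5, 0, 0, 0, 0, 0, 1],
    [0.6, 0, 0, 0, 0, 0, 1],
    [0.5, 0, 0, 0, 0, 0, 1],
    [0.4, 0, 0, 0, 0, 0, 1],
    [0.4, 0, 0, 0, 0, 0, 1],
  ],
)

```text
time_s: 37.52
position: [0.5525, 0.1458, 0.1098]
tcp_rot: [[0.031, 1.0, 0.0], [1.0, -0.031, -0.0], [-0.0, 0.0, -1.0]]
force: [0.8, 0.3, -1.1]
opening: 0.551
```

send_rows(
  moves=[
    [0.4, 0, 0, 0, 0, 0, 1],
    [0.3, 0, 0, 0, 0, 0, 1],
    [0.2, 0, 0, 0, 0, 0, 1],
    [0.1, 0, 0, 0, 0, 0, 1],
  ],
)

```text
time_s: 38.02
position: [0.5532, 0.1701, 0.1098]
tcp_rot: [[0.031, 1.0, -0.0], [1.0, -0.031, -0.0], [-0.0, -0.0, -1.0]]
force: [0.6, -0.0, -1.3]
opening: 0.55
```

send_rows(
  moves=[
    [0.1, 0, 0, 0, 0, 0, 1],
    [0.08, 0, 0, 0, 0, 0, 1],
    [0.06, 0, 0, 0, 0, 0, 1],
  ],
)

```text
time_s: 38.4
position: [0.5534, 0.1747, 0.1098]
tcp_rot: [[0.03, 1.0, -0.0], [1.0, -0.03, -0.002], [-0.002, -0.0, -1.0]]
force: [0.8, -6.9, -1.3]
opening: 0.551
```

send_rows(
  moves=[
    [0.08, 0, 0, 0, 0, 0, 1],
    [0.08, 0, 0, 0, 0, 0, 1],
  ],
)

```text
time_s: 38.65
position: [0.5533, 0.1749, 0.1096]
tcp_rot: [[0.028, 1.0, -0.002], [1.0, -0.028, -0.009], [-0.009, -0.001, -1.0]]
force: [0.0, -18.3, -0.7]
opening: 0.549
```

send_rows(
  moves=[
    [-0.12, 0, 0, 0, 0, 0, 1],
    [0, 0, 0, 0, 0, 0, -0.4],
    [0, 0, 0, 0, 0, 0, -0.4],
    [0, 0, 0, 0, 0, 0, -0.4],
    [0, 0, -0.5, 0, 0, 0, -0.4],
    [0, 0, -1, 0, 0, 0, -0.4],
    [0, 0, -1, 0, 0, 0, -0.4],
    [0, 0, -1, 0, 0, 0, -0.4],
    [-0.5, 0, -0.5, 0, 0, 0, -0.4],
  ],
)

```text
time_s: 39.78
position: [0.5539, 0.1648, 0.2121]
tcp_rot: [[0.03, 1.0, 0.004], [1.0, -0.03, 0.0], [0.001, 0.004, -1.0]]
force: [0.0, 0.5, 0.4]
opening: 0.7
```

```bash
python3 - <<'E'
from look import *
s,c,T=look("wrist","w13"); p=s["position"]; print(p,s["force"],s["time_s"])
P=cloud(c,np.ones((420,560),bool),T)
q=P[(abs(P[:,0]-.553)<.03)&(P[:,1]>.11)&(P[:,1]<.215)&(P[:,2]>.135)&(P[:,2]<.155)]
print("cap top",np.percentile(q,[.5,50,99.5],axis=0).round(4).tolist(),len(q))
s,c,T=look("side","s13"); cv2.imwrite("pics/s13z.png",cv2.resize(c["img"][200:350,60:300,::-1],None,fx=3,fy=3,interpolation=cv2.INTER_CUBIC))
s,c,T=look("top","t13")
E
```

```text
[0.55393412 0.16481385 0.2120909 ] [0.02504202 0.45271621 0.37955805] 39.775
cap top [[0.5255, 0.1452, 0.1389], [0.5549, 0.178, 0.146], [0.5816, 0.2144, 0.1548]] 4480
```

View pics/w13.png

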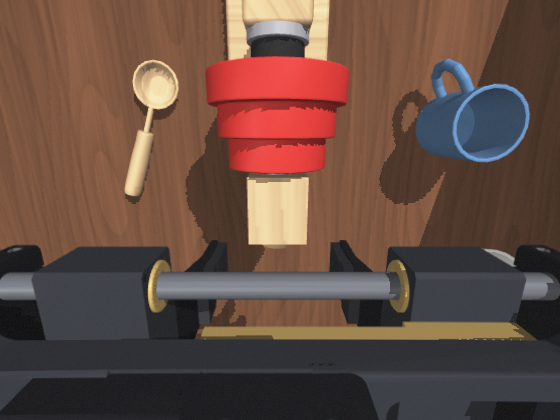

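View pics/s13z.png

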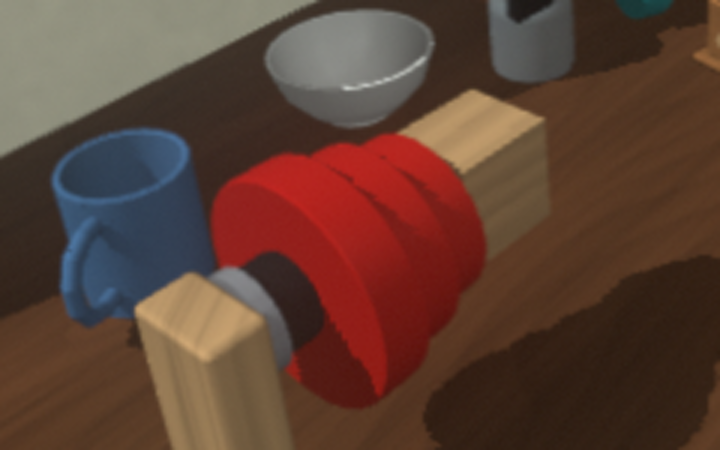

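```bash
python3 - <<'E'
from look import *
for n in ("wrist","top"):
    s,c,T=look(n,"f_"+n)
    v,u=np.nonzero(c["depth"]>0); rgb=c["img"][v,u].astype(int)
    P=cloud(c,np.ones((420,560),bool),T)
    a=np.array([np.sin(np.radians(1.87)),np.cos(np.radians(1.87)),0])
    t=(P-[.5545,.16,0])@a+.16
    redm=(rgb[:,0]>90)&(rgb[:,1]<70)&(rgb[:,2]<70)
    cap=(~redm)&(abs(P[:,0]-.554)<.028)&(P[:,1]>.13)&(P[:,1]<.22)&(P[:,2]>.140)&(P[:,2]<.15)
    S=redm&(abs(P[:,0]-.554)<.03)&(P[:,1]>.18)&(P[:,1]<.222)&(P[:,2]>.10)&(P[:,2]<.162)
    print(n,s["time_s"],"cap t",np.percentile(t[cap],[1,3,50,97,99]).round(4),cap.sum(),"S",np.percentile(t[S],[1,3,50]).round(4),S.sum(),"cap z",np.median(P[cap,2]), "x",np.percentile(P[cap,0],[1,99]))
    Pr=P[redm&(abs(P[:,0]-.554)<.06)&(P[:,1]>.18)&(P[:,1]<.33)&(P[:,2]>.05)]; 
    for lo,hi,nm in [(.166,.178,"L top"),(.158,.1655,"M top"),(.15,.158,"S top")]:
        k=redm&(abs(P[:,0]-.556)<.012)&(P[:,1]>.18)&(P[:,2]>lo)&(P[:,2]<hi)
        if k.sum()>3: print(nm,k.sum(),np.percentile(t[k],[2,98]).round(4))
    k=(np.abs(P[:,0]-.556)<.01)&(P[:,1]>.28)&(P[:,1]<.33)&(P[:,2]>.1)
E
```

```text
wrist 39.925 cap t [0.1461 0.1474 0.1755 0.2008 0.2015] 4123 S [0.2063 0.2067 0.2132] 850 cap z 0.1459183639537051 x [0.53160277 0.57872331]
L top 275 [0.2322 0.2814]
M top 358 [0.2071 0.2561]
S top 214 [0.2068 0.231 ]Traceback (most recent call last):
  File "<stdin>", line 11, in <module>
    return _quantile_unchecked(
        a, q, axis, out, overwrite_input, method, keepdims, weights)
    return _ureduce(a,
                    func=_quantile_ureduce_func,
    ...<5 lines>...
                    overwrite_input=overwrite_input,
                    method=method)
    r = func(a, **kwargs)
    result = _quantile(arr,
                       quantiles=q,
    ...<2 lines>...
                       out=out,
                       weights=wgt)
    slices_having_nans = np.isnan(arr[-1, ...])
                                  ~~~^^^^^^^^^
IndexError: index -1 is out of bounds for axis 0 with size 0
```

View pics/t13.png

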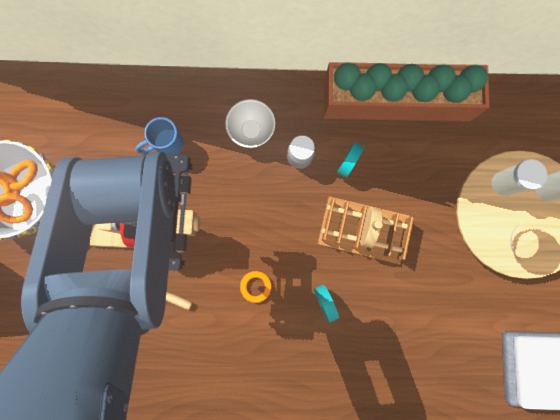

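send_rows(
  moves=[
    [-0.8, 0, 0, 0, 0, 0, 1],
    [-0.8, -0.02, 0, 0, 0, 0, 1],
    [-0.8, -0.02, 0, 0, 0, 0, 1],
    [0, 0, 0.7, 0, 0, 0, 1],
    [0, 0, 1, 0, 0, 0, 1],
    [0, 0, 1, 0, 0, 0, 1],
    [0, 0, 1, 0, 0, 0, 1],
    [0, 0, 0.3, 0, 0, 0, 1],
    [0.4, 0, 0, 0, 0, 0, 1],
    [0.2, 0, 0, 0, 0, 0, 1],
  ],
)

```text
time_s: 41.28
position: [0.5515, 0.12, 0.1108]
tcp_rot: [[0.031, 1.0, 0.002], [1.0, -0.031, 0.0], [0.0, 0.002, -1.0]]
force: [-0.2, -0.2, -0.1]
opening: 0.002
```

send_rows(
  moves=[
    [0.12, 0, 0, 0, 0, 0, 1],
    [0.12, 0, 0, 0, 0, 0, 1],
    [0.1, 0, 0, 0, 0, 0, 1],
  ],
)

```text
time_s: 41.65
position: [0.5513, 0.126, 0.1104]
tcp_rot: [[0.029, 1.0, 0.001], [1.0, -0.029, -0.005], [-0.005, 0.001, -1.0]]
force: [-1.3, -11.7, 3.6]
opening: 0.007
```

send_rows(
  moves=[
    [0.08, 0, 0, 0, 0, 0, 1],
    [0.06, 0, 0, 0, 0, 0, 1],
  ],
)

```text
time_s: 41.9
position: [0.5513, 0.1261, 0.1105]
tcp_rot: [[0.027, 1.0, -0.0], [1.0, -0.027, -0.01], [-0.01, 0.0, -1.0]]
force: [-0.5, -19.7, 4.4]
opening: 0.004
```

Hard stop, no travel: the cap is home. Back off and move clear for the final look.

send_rows(
  moves=[
    [-0.5, 0, 0, 0, 0, 0, 1],
    [-0.8, 0, 0, 0, 0, 0, 1],
    [-0.8, 0, -0.5, 0, 0, 0, 1],
    [0, 0, -1, 0, 0, 0, 1],
    [0, 0, -1, 0, 0, 0, 1],
    [0, 0, -1, 0, 0, 0, 1],
    [-1, 0, 0, 0, 0, 0, 1],
    [-1, 0, 0, 0, 0, 0, 1],
    [-1, 0, 0, 0, 0, 0, 1],
    [-1, 0, 0, 0, 0, 0, 1],
    [-1, 0, 0, 0, 0, 0, 1],
    [-1, 0, 0, 0, 0, 0, 1],
  ],
)

```text
time_s: 43.4
position: [0.5445, -0.0726, 0.1982]
tcp_rot: [[0.032, 0.999, 0.001], [0.999, -0.032, -0.0], [-0.0, 0.001, -1.0]]
force: [0.4, -1.2, -0.5]
opening: 0.003
```

```bash
python3 - <<'E'
from look import *
print(status.read_state()["position"])
s,c,T=look("top","f_t"); cv2.imwrite("pics/f_tz.png",cv2.resize(c["img"][180:270,80:220,::-1],None,fx=5,fy=5,interpolation=cv2.INTER_CUBIC))
s2,c2,T2=look("side","f_s")
v,u=np.nonzero(c["depth"]>0); rgb=c["img"][v,u].astype(int)
P=cloud(c,np.ones((420,560),bool),T)
a=np.array([np.sin(np.radians(1.87)),np.cos(np.radians(1.87)),0]); t=(P-[.5545,.16,0])@a+.16
redm=(rgb[:,0]>90)&(rgb[:,1]<70)&(rgb[:,2]<70)
cap=(~redm)&(abs(P[:,0]-.554)<.028)&(P[:,1]>.13)&(P[:,1]<.22)&(P[:,2]>.138)&(P[:,2]<.15)
print("cap t",np.percentile(t[cap],[1,50,99]).round(4),cap.sum(),np.median(P[cap,2]))
k=redm&(abs(P[:,0]-.556)<.06)&(P[:,1]>.18); print("red t",np.percentile(t[k],[1,99]).round(4))
k=(abs(P[:,0]-.556)<.02)&(P[:,1]>.27)&(P[:,1]<.33)&(P[:,2]>.125)
E
```

```text
[ 0.54453621 -0.07264506  0.19817511]
cap t [0.1458 0.1738 0.2031] 686 0.14504307522326393
red t [0.1868 0.2978]
```

View pics/f_tz.png

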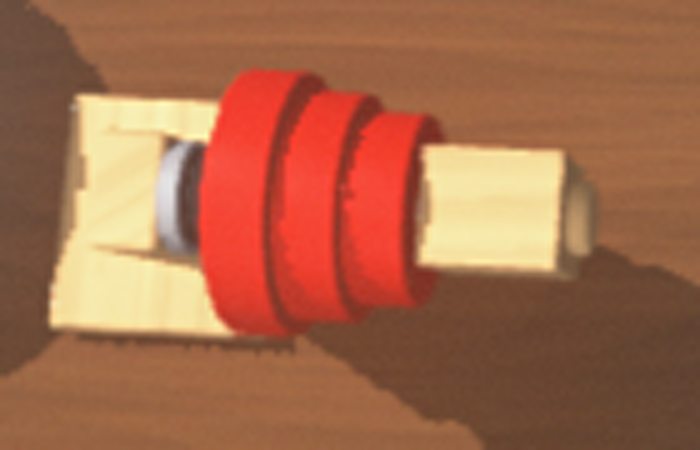

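View pics/f_s.png

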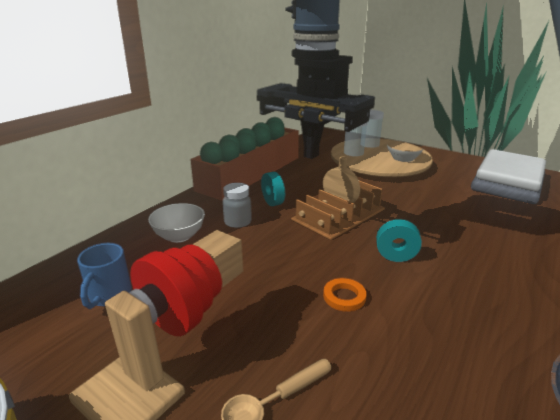

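The final pictures show the stop against the flange, the rings packed in the order L, M, S, and the cap on the tip. The rattle and the other things are where they were, and the arm is clear.

```bash
python3 -c "
from rig import bot,status
print(status.read_state()['time_s']); print(bot.hand_in())"
```

```text
43.5
the job is handed in; nothing more can be done
None
```

The job is finished and handed in at 43.5 s. The widest, middle and smallest rings are packed on the rod in that order, and the end cap is pressed home on the tip.

**Rings and stop:** I pushed the widest ring and the stop back to the flange, then threaded and pushed the middle ring, then the smallest. Each push ended on a hard stop at 12–23 N. The ring faces came out at 45.6, 70.7 and 95.7 mm from the root, against 45, 70 and 95 mm nominal.

**End cap:** I lined the cap up by wrist camera, slid it on and pressed it to a hard stop at 18 N, then let go. A second press on the knob at about 20 N gave no further movement. Before that second press I measured a gap of 4–5 mm between the cap and the last ring, against 4 mm nominal.

**Last checks:** The final top and side pictures show the stop at the flange and the rings packed. The rattle, the turquoise look-alikes and the other things look unmoved, and the arm is clear.

**Checks that disagreed or failed:**
- The wrist camera and the fixed cameras differed by 1–3 mm in x, so I set the cap fit from the wrist camera alone.
- The final automated check of the red rings' outer limits was spoiled by stray pixels, so for the final packing I rely on the push positions and the pictures.

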